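# Wax the drawer strips and put the cedar away

### The job

Pull the drawer of the white cabinet all the way out to its stop, then touch the dauber's tip to the wax in the egg cup and dab it on the drawer's left wooden strip (left as the robot sees it), touch it to the wax again and dab the right strip. Stand the dauber back upright on its steel dish, lay every cedar block in the drawer and push the drawer fully shut, without tipping the egg cup or disturbing the other things; the cedar may go in as soon as the drawer is out.

Things in the scene. Friction and masses are not known exactly. Their poses are not given: they have to be found in the camera images.
- cabinet: small white plastic cabinet, 200 deep (x) x 220 wide (y) x 145 mm tall, fixed; origin at the centre of its underside, its front looks along its own -x, towards the robot; a mock cupboard door below, one drawer at the top
- drawer (a joint): how far the drawer is pulled out, m: 0 shut, 0.130 fully out at its stop. It slides along the cabinet's -x with about 1.5 N of friction and stays where it is left
- drawer_handle (a point): middle of the steel bar handle on the drawer front, moves with the drawer; bar along the cabinet's y, 10 mm thick and 90 mm long, its centre 42 mm in front of the drawer front, 116 mm above the table (29 mm below the cabinet top); axes parallel to the cabinet's
- drawer_in (a point): point on the drawer's inner floor, 84 mm above the table, 65 mm behind the inside of the drawer front (mid-way along the 130 mm that stand clear when fully out); moves with it, axes as the cabinet's. Inside: x -65 to +103 mm from here, 170 mm wide; side walls 12 mm thick, tops 128 mm above the table; front panel 12 mm thick, top at 136 mm
- strip_left (a point): brown wooden runner strip, 12 mm wide, along the top of the drawer's side wall on the robot's left (the cabinet's +y side); the point lies on its top face, 60 mm behind the inside of the drawer front, 128 mm above the table, so it is in the open only when the drawer is out; moves with the drawer, axes parallel to the cabinet's
- strip_right (a point): the same strip and point on the robot's right (the cabinet's -y side)
- dauber: wax dauber standing upright, 100 mm tall, 70 g: grey felt tip 22 mm in diameter (lowest 20 mm), brass ferrule 25 mm in diameter up to 32 mm, dark wooden handle 20 mm in diameter from 32 to 92 mm, red end of the same width on top; origin at the centre of the felt's flat end face, z towards the red end
- dauber_tip (a point): centre of the flat end face of the dauber's felt tip (same point as the dauber's origin)
- dish: flat round steel dish, 72 mm in diameter, 4 mm thick, fixed to the shelf, on which the dauber stands; origin at the centre of its underside
- egg_cup: white ceramic egg cup, loose, 130 g, 60 mm tall, rim 54 mm outside and 48 mm inside; foot 48 mm in diameter; origin at the centre of its underside
- egg_cup_wax (a point): centre of the top face of the hard yellow wax cake in the egg cup, 36 mm above its underside and 24 mm below its rim; about 38 mm in diameter
- block0: cedar block with two dark stripes, 55 (x) x 26 (y) x 22 mm (z), 30 g, lying flat; origin at the centre of its underside; may be absent
- block1: cedar block with two dark stripes, 55 (x) x 26 (y) x 22 mm (z), 30 g, lying flat; origin at the centre of its underside; may be absent
- block2: cedar block with two dark stripes, 55 (x) x 26 (y) x 22 mm (z), 30 g, lying flat; origin at the centre of its underside; may be absent
- block3: cedar block with two dark stripes, 55 (x) x 26 (y) x 22 mm (z), 30 g, lying flat; origin at the centre of its underside; may be absent
- lint_comb: bystander: steel lint comb lying flat, 150 x 46 x 9 mm
- bottle: bystander: green glass bottle with a black twist cap, 60 mm diameter, 150 mm tall, upright
- flashlight: bystander: black plastic flashlight lying on its side, 120 mm long, 38 mm thick
- polish_tin: bystander: blue flat shoe-polish tin, 68 mm diameter, 26 mm tall
- button_jar: bystander: glass jar with brass lid, 56 mm diameter, 60 mm tall
- clothes_brush: bystander: wooden clothes brush lying bristles down, 150 x 46 x 32 mm
- shoehorn: bystander: orange plastic shoehorn lying flat, 160 x 34 x 5 mm
Not all that is in view belongs to the job. What is shaped like the block0 but red is not meant. There is more than one size of the dish; the job needs the middle-sized.

How it is judged:
By the outcome, as a careful person would: the job done as asked, in the order asked, and still so for the second after the job is handed in, with the robot touching nothing.
Of block0, block1, block2, block3 only 2 to 4 are there at a start; the rules pass over those that are not, and their reading is None.
At some moment in a run one of block0, block1, block2, block3 may be knocked a few centimetres aside while the robot is not near it.
Once in a run the grip may slacken for a moment while it holds something.
It also fails if it takes over 210 s, if anything falls off the work surface, if the arm or the gripper's body presses on something with over 40 N, if the wrist force passes 120 N, or if a joint passes its speed limit or range.

### The arm

A 6-joint arm with a two-finger parallel gripper is mounted at the origin on the work surface. World frame = base frame: x ahead of the robot, y to its left, z up, the work surface at z = 0. Lengths are in m, angles in rad, forces in N, time in s.
With the tool pointing down it reaches from about 0.35 to 0.775 m from the base axis. Payload 7.3 kg.
Tool frame: the origin (TCP) lies at the very end of the fingers, on their centre line; the grasp point (between the pads) lies 19 mm behind it; z points along the fingers, y is the line along which they close (so a half turn about z gives the same grasp; the last joint's range is limited). The gripper opens to 92 mm and grips with 3 to 60 N. Pads are 19 mm wide; open, the fingers measure 130 mm over their backs; the gripper's body (75 mm by 190 mm) begins 47 mm behind the grasp point.
Start: joints at [-1.35, 0.342, 1.524, -0, 1.275, -0.146], TCP at [0.188, -0.49, 0.227] pointing down, gripper open.
Joint ranges: [-2.53, 2.53], [-0.77, 2.02], [0.04, 2.7], [-1, 4.14], [0.28, 2.66], [-3.11, 3.11]. Speed limits (rad/s): [2.57, 2.57, 3.14, 3.14, 3.14, 3.14].

### API

Orientations are given as [roll, pitch, yaw] about the fixed x, y, z axes, in that order (R = Rz(yaw) Ry(pitch) Rx(roll)).
In Python, from cell import telemetry, eyes, job gives the robot as it stands.
- The arm moves only by the tool apply_moves, never from a script. Its arguments are lists of equal length, an entry for each row: "delta_pos": the shift along the world's x, y, z each as a share of 0.4 m, from -1 to 1, a list of three; "dr": the turn, a rotation vector about the world's x, y, z each as a share of 0.5 rad, from -1 to 1, a list of three; "jaw": the opening, from 0 (shut) to 1 (fully open). A call has 1 to 8 rows; each row is the pose to reach, as a shift and turn from the pose commanded when the call began; what a row does not reach only later rows make up. A row lasts 1/12 s, in which the tool goes at most 41.7 mm and 7.16 degrees, less where a joint would pass 70% of its speed; a pose out of reach is approached as far as the arm can. A call with a number of a shift or a turn outside -1 to 1 is refused whole. A call with a gripper value outside its range is refused whole. The fingers move at their own pace and stop on an object; "force" is the grip in N (left out, the last holds). Time passes only in rows, so rows that repeat a pose let the fingers close. It gives the time, the measured TCP pose, the force, the opening and the grip force at its end, in the units of the state.
- telemetry.observe(): the state, without advancing time (a new reading comes with each control period).
- eyes.read_camera(name): name is "side" or "top"; returns the picture (480x640x3 uint8, red, green, blue); there is no depth.
- eyes.camera_model(name): a dict with "vertical_fov" (degrees; the focal length in pixels is half the picture's height over the tangent of half this angle, whatever the lens; pixels are square), "cx", "cy" (the principal point, pixels), "rvec" (rotation vector, rad) and "tvec" (3), from world to camera coordinates, as OpenCV has them. Camera axes: x right, y down, z forward; pixel columns grow to the right and rows downward; lengths in m; the calibration is good to about 2 mm. A picture is of the moment at which its call begins. camera_model takes no time and is no camera call.
- job.hand_in(): hands the job in; it is judged then, once.
The state is a dict: "time": time; "qpos": joint angles; "qvel": joint speeds; "joint_efforts": joint torques, N m; "tool_pos": TCP position; "tool_rot": TCP orientation; "contact_force": force on the tool from outside, world axes, zero at the start; "torque": the same for the moment, N m; "opening": finger opening in m; "grip_force": force on a finger pad.
Only numpy, scipy, OpenCV 4.12 (cv2) and the standard library are available. Lean on these libraries where they do the work, as an engineer would, in place of code of your own. Each camera call takes 0.05 s, during which the arm holds its last target. There are 200 camera calls.

## Working session

There is one attempt and no reset: what is moved stays moved. The work goes in short steps, Python scripts to look and compute and a tool call to move; the robot and the scene stay as the last step left them, time stands still between calls to the robot, and variables do not carry over. Pictures are saved under pics/ and viewed, at most 14 in all, crops included, and the job is handed in when it is done.

Besides the shell and the picture viewer there is one more tool, called after "Emit:" as name(argument=value, ...), one argument or row to a line, values as JSON. apply_moves: Moves the arm, as the interface text tells. Its arguments: {"type":"object","properties":{"delta_pos":{"type":"array"},"dr":{"type":"array"},"jaw":{"type":"array"},"force":{"type":"number"}},"required":["delta_pos","dr","jaw"]}

```bash
ls; mkdir -p pics
cat > h.py <<'E'
import numpy as np, cv2
from cell import telemetry, eyes, job
def cam(n):
    m=eyes.camera_model(n); f=240/np.tan(np.radians(m['vertical_fov'])/2)
    K=np.array([[f,0,m['cx']],[0,f,m['cy']],[0,0,1.]]); R=cv2.Rodrigues(np.array(m['rvec'],float))[0]; t=np.array(m['tvec'],float).ravel()
    return K,R,t
def ray(n,u,v):
    K,R,t=cam(n); d=R.T@np.linalg.solve(K,[u,v,1.]); return -R.T@t,d
def onz(n,u,v,z):
    c,d=ray(n,u,v); return c+d*(z-c[2])/d[2]
def tri(a,b):
    (c1,d1),(c2,d2)=ray('top',*a),ray('side',*b)
    s=np.linalg.lstsq(np.array([d1,-d2]).T,c2-c1,rcond=None)[0]
    p,q=c1+s[0]*d1,c2+s[1]*d2; return (p+q)/2,np.linalg.norm(p-q)
def proj(n,p):
    K,R,t=cam(n); x=K@(R@np.array(p)+t); return x[:2]/x[2]
def shot(n,name):
    im=eyes.read_camera(n); cv2.imwrite(f'pics/{name}.png',im[:,:,::-1]); return im
E
python3 - <<'E'
from h import *
for n in('top','side'):
    shot(n,n+'0'); m=eyes.camera_model(n); print(m); K,R,t=cam(n); print(-R.T@t)
print(telemetry.observe())
E
```

```text
pics
{'vertical_fov': 45.64167655110729, 'cx': 336.5405100179067, 'cy': 236.37489326486443, 'rvec': array([ 2.14191098, -2.15728246,  0.14776175]), 'tvec': array([0.0208619 , 0.57506554, 1.31466312])}
[0.38894966 0.0164826  1.38127521]
{'vertical_fov': 44.01548761982574, 'cx': 318.05277350197105, 'cy': 235.62316339321393, 'rvec': array([ 2.31983374,  0.951042  , -0.32444229]), 'tvec': array([-0.39789829, -0.2376715 ,  1.8805228 ])}
[ 1.22499842 -0.6825698   1.33590948]
{'time': 0.1, 'qpos': array([-1.34996881e+00,  3.42637683e-01,  1.52489109e+00,  1.10316683e-05,
        1.27539260e+00, -1.46000994e-01]), 'qvel': array([-0.00060309, -0.00157405, -0.00209569,  0.00153531, -0.00103807,
        0.00167218]), 'joint_efforts': array([ 1.98642876e-03, -4.32001591e+01, -2.44695139e+01,  7.19139003e-02,
        5.25549031e-02, -4.96164978e-05]), 'tool_pos': array([ 0.18824155, -0.48972082,  0.22613304]), 'tool_rot': array([-3.14027960e+00, -2.03743723e-04,  3.66825162e-01]), 'contact_force': array([ 0.33016631, -0.75928315, -0.41639073]), 'torque': array([-0.03322386, -0.01277256, -0.00555661]), 'grip_force': 0.0, 'opening': 0.09169550492815398}
```

View pics/top0.png

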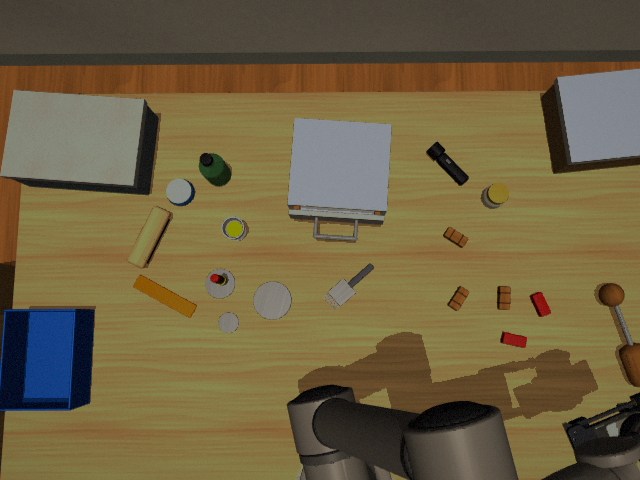

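View pics/side0.png

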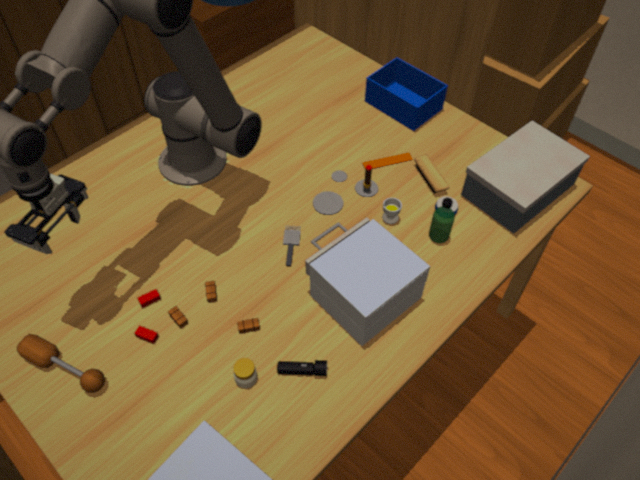

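The top view shows cedar candidates at (456,237), (458,298) and (504,298). The red lookalikes at (541,304) and (514,340) are rejected. There are three dishes: small (228,322), middle (220,283) with the dauber on it, and large (272,300). The egg cup is at (234,229) and the handle bar at (336,239). I choose the three striped cedar blocks and the middle dish. Next I check this in one close crop.

Run:
```python
from h import *
t=cv2.imread('pics/top0.png'); s=cv2.imread('pics/side0.png')
a=cv2.resize(t[110:350,180:400],None,fx=2,fy=2,interpolation=cv2.INTER_CUBIC)
b=cv2.resize(t[220:350,430:560],None,fx=2,fy=2,interpolation=cv2.INTER_CUBIC)
c=np.zeros((480,720,3),np.uint8); c[:480,:440]=a; c[:260,440:700]=b
d=cv2.resize(s[150:260,300:440],None,fx=1.95,fy=1.95,interpolation=cv2.INTER_CUBIC); c[262:262+d.shape[0],440:440+d.shape[1]]=d
cv2.imwrite('pics/crop.png',c)
for n,im in(('top',t),('side',s)):
    h=cv2.cvtColor(im,cv2.COLOR_BGR2HSV)
    for nm,lo,hi in(('cedar',(5,150,60),(14,255,200)),('red',(0,200,90),(4,255,255)),('yellow',(24,150,100),(34,255,255))):
        m=cv2.inRange(h,lo,hi); m=cv2.morphologyEx(m,cv2.MORPH_CLOSE,np.ones((5,5)))
        k,_,st,ce=cv2.connectedComponentsWithStats(m)
        for i in range(1,k):
            if 25<st[i,4]<600:print(n,nm,st[i],ce[i].round(1))
for p in [(456,237),(458,298),(220,283),(272,300),(234,229)]: print(p,t[p[1],p[0]],onz('top',*p,0).round(3))
h=cv2.cvtColor(t,cv2.COLOR_BGR2HSV); print(h[297:300,495:515].tolist());
```

```text
top cedar [445 227  23  19 203] [455.6 236.4]
top cedar [599 284  25  22 357] [612.9 294.7]
top cedar [449 286  20  24 222] [458.6 298. ]
top cedar [499 286  11  23 222] [504.3 297.6]
top cedar [623 344  17  42 485] [632.9 361.8]
top red [210 274   9   8  49] [214.1 277.7]
top red [532 292  19  24 230] [541.  303.8]
top red [503 333  24  14 233] [514.3 339.5]
top yellow [489 183  20  20 277] [497.8 193.5]
top yellow [227 222  16  15 186] [234.  228.8]
side cedar [191   0  40  22 471] [205.1  10.1]
side cedar [295   0  16  12  74] [303.6   3.8]
side cedar [380   0   7  10  34] [382.8   5.3]
side cedar [384   0  29  58 353] [396.7  27. ]
side cedar [407   0  29  23 262] [422.4   9.7]
side cedar [442   0  28  12 125] [455.1   3.7]
side cedar [539   0  21  18  91] [550.4   8.4]
side cedar [377  19   8   9  31] [379.9  23.6]
side cedar [437  19  34  26 218] [452.2  32.2]
side cedar [403  23  33  52 287] [423.2  44.4]
side cedar [587  24  14  10  41] [593.9  28. ]
side cedar [554  34  38  30 229] [572.7  47.6]
side cedar [448  46  16  12  50] [455.5  51.3]
side cedar [369  48  20  13  56] 
[... 1199 characters left out ...]
[23, 125, 137], [22, 128, 136], [23, 128, 138], [24, 128, 138]], [[23, 128, 140], [22, 133, 136], [19, 193, 49], [9, 202, 24], [16, 209, 50], [14, 197, 106], [15, 200, 120], [14, 194, 117], [14, 200, 115], [14, 188, 114], [14, 190, 122], [14, 193, 123], [12, 180, 129], [14, 196, 134], [14, 198, 126], [21, 143, 102], [21, 132, 133], [21, 136, 137], [21, 139, 134], [21, 136, 133]], [[22, 125, 135], [22, 136, 135], [15, 159, 53], [9, 162, 30], [14, 197, 57], [14, 188, 111], [14, 192, 118], [15, 191, 115], [15, 196, 113], [13, 193, 115], [15, 197, 118], [13, 188, 125], [14, 197, 127], [15, 195, 131], [14, 190, 125], [17, 141, 101], [19, 141, 136], [19, 144, 136], [18, 133, 138], [19, 141, 137]]]
```

View pics/crop.png

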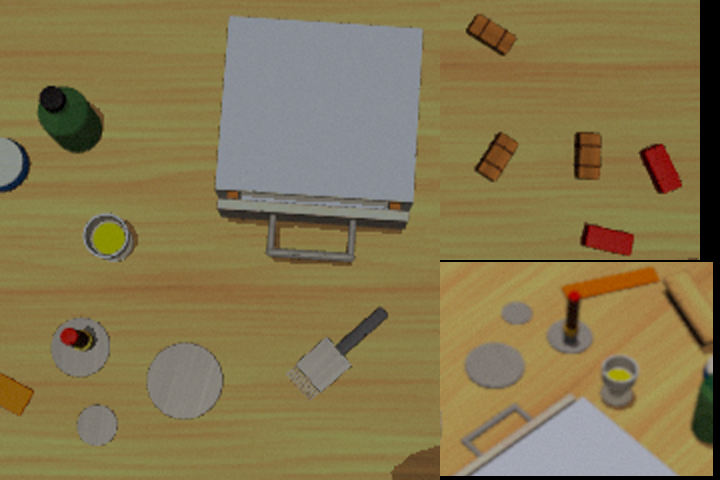

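The crop confirms the choices: striped blocks at (456,237), (458,298) and (504,298), the dauber standing on the middle dish, the egg cup with yellow wax, and the handle bar from (314,238) to (357,240). Next I measure from both views.

Run:
```python
from h import *
T={};
def comp(n,im,lo,hi,box,mn=15):
    x0,y0,x1,y1=box; m=cv2.inRange(cv2.cvtColor(im,cv2.COLOR_BGR2HSV)[y0:y1,x0:x1],lo,hi)
    k,_,st,ce=cv2.connectedComponentsWithStats(m); i=1+st[1:,4].argmax(); return ce[i]+[x0,y0],st[i]
t=cv2.imread('pics/top0.png'); s=cv2.imread('pics/side0.png')
print('cab')
for p in [(295,118.5),(391,125),(288.5,205),(386,211.5)]: print(onz('top',*p,.145).round(4))
print('handle',tri((314,238),(340,224.4)),tri((357,240),(311.3,241.8)))
# red top
a=comp('top',t,(0,150,60),(6,255,255),(200,265,240,300)); b=comp('side',s,(0,150,60),(6,255,255),(355,160,380,200)); print('red',a,b,tri(a[0],b[0]), onz('top',*a[0],.1))
a=comp('top',t,(24,150,60),(34,255,255),(215,210,255,250)); b=comp('side',s,(24,150,60),(34,255,255),(375,195,410,220)); print('wax',a,b,tri(a[0],b[0]),onz('top',*a[0],.036))
for p,q in [((455.6,236.4),(247.8,325)),((458.6,298),(210.5,291)),((504.3,297.6),(177.6,316.6))]:print('blk',tri(p,q),onz('top',*p,.018))
# low-saturation circles: dish
hs=cv2.cvtColor(t,cv2.COLOR_BGR2HSV)
m=cv2.inRange(hs,(0,0,60),(179,60,255)); m=cv2.morphologyEx(m,cv2.MORPH_CLOSE,np.ones((3,3)))
cs,_=cv2.findContours(m,cv2.RETR_EXTERNAL,cv2.CHAIN_APPROX_NONE)
for c in cs:
    if len(c)>20 and 60<cv2.contourArea(c)<16000:
        (x,y),ax,an=cv2.fitEllipse(c); 
        if 150<x<400 and y>100: print('ell',(round(x,1),round(y,1)),np.round(ax,1),onz('top',x,y,.004).round(4),onz('top',x,y,.06).round(4))
# block orientations
m=cv2.inRange(hs,(5,150,60),(16,255,200)); m=cv2.morphologyEx(m,cv2.MORPH_CLOSE,np.ones((5,5)))
cs,_=cv2.findContours(m,cv2.RETR_EXTERNAL,cv2.CHAIN_APPROX_NONE)
for c in cs:
    r=cv2.minAreaRect(c)
    if 440<r[0][0]<520 and cv2.contourArea(c)>80:
        w=[onz('top',*q,.018)[:2] for q in cv2.boxPoints(r)]; e=[w[1]-w[0],w[2]-w[1]]; e.sort(key=np.linalg.norm)
        print(np.round(r[0],1),np.round(np.mean(w,0),4),[np.linalg.norm(x).round(3) for x in e],'long-axis yaw',np.degrees(np.arctan2(e[1][1],e[1][0])).round(1))
```

```text
cab
[0.8294 0.1084 0.145 ]
[ 0.8126 -0.1075  0.145 ]
[0.6312 0.1222 0.145 ]
[ 0.6151 -0.0925  0.145 ]
handle (array([0.5652488 , 0.07054952, 0.1056984 ]), np.float64(0.007675202715772141)) (array([ 0.55763084, -0.02756845,  0.11403428]), np.float64(0.003919402183288787))
red (array([214.1754386 , 277.77192982]), array([10,  9,  9,  9, 57], dtype=int32)) (array([368.41666667, 167.54166667]), array([11,  5,  6,  6, 24], dtype=int32)) (array([0.4752253 , 0.29301978, 0.09643706]), np.float64(8.911064780129296e-05)) [0.47495725 0.29221785 0.1       ]
wax (array([234.09090909, 228.80748663]), array([ 12,  12,  16,  15, 187], dtype=int32)) (array([391.22222222, 207.57777778]), array([11, 10, 11,  6, 45], dtype=int32)) (array([0.59529406, 0.26056971, 0.04252252]), np.float64(0.0017335719958980356)) [0.59571739 0.26107853 0.036     ]
blk (array([ 0.57664013, -0.27185151,  0.012557  ]), np.float64(0.000595057857319217)) [ 0.57607947 -0.27047285  0.018     ]
blk (array([ 0.42865896, -0.27352236,  0.01101665]), np.float64(0.0006850676089739264)) [ 0.42824305 -0.27231464  0.018     ]
blk (array([
[... 487 characters left out ...]
1 0.2874 0.06  ]
ell (343.8, 289.7) [18.1 58.9] [4.506e-01 1.000e-04 4.000e-03] [0.4481 0.0008 0.06  ]
ell (233.4, 228.3) [21.6 25.4] [0.6019 0.2687 0.004 ] [0.5932 0.2585 0.06  ]
ell (178.3, 190.7) [23.7 25.3] [0.6967 0.4062 0.004 ] [0.6842 0.3904 0.06  ]
ell (339.0, 173.1) [108.9 127.7] [0.7384 0.0095 0.004 ] [0.7242 0.0098 0.06  ]
[448.8 376.4] [ 0.2475 -0.2415] [np.float64(0.183), np.float64(0.697)] long-axis yaw -96.9
[504.5 297.5] [ 0.4287 -0.3814] [np.float64(0.026), np.float64(0.054)] long-axis yaw 177.2
[458.3 297.8] [ 0.4287 -0.2716] [np.float64(0.028), np.float64(0.053)] long-axis yaw -35.3
[455.2 236.8] [ 0.5752 -0.2693] [np.float64(0.029), np.float64(0.056)] long-axis yaw -124.9
```

Run:
```python
from h import *
t=cv2.imread('pics/top0.png'); s=cv2.imread('pics/side0.png')
for c in(322,336,350): print(c,t[200:246,c].mean(1).astype(int).tolist())
hs=cv2.cvtColor(t,cv2.COLOR_BGR2HSV)
print('sat',hs[225:246,336,1].tolist())
for p in[(320,238.5),(336,239.3),(352,240)]: print(onz('top',*p,.12).round(4))
print('bottle cap',onz('top',206,159,.15), 'brush head',onz('top',340,292,.01), onz('top',371,267,.01))
print('front panel top edge L/R', onz('top',289,217,.136), onz('top',384,222,.136))
```

```text
322 [143, 142, 143, 140, 144, 144, 136, 77, 103, 108, 137, 108, 134, 133, 134, 134, 90, 39, 46, 47, 55, 74, 72, 75, 107, 108, 104, 104, 108, 109, 108, 107, 107, 110, 81, 102, 119, 94, 77, 69, 73, 107, 108, 106, 108, 110]
336 [143, 144, 144, 142, 146, 143, 145, 134, 93, 106, 109, 139, 119, 134, 133, 133, 129, 79, 42, 47, 46, 56, 70, 77, 110, 111, 105, 106, 104, 110, 107, 105, 109, 112, 108, 86, 102, 121, 93, 77, 65, 74, 107, 109, 109, 115]
350 [141, 142, 142, 143, 144, 141, 144, 141, 133, 92, 106, 114, 140, 111, 136, 135, 137, 131, 73, 44, 44, 46, 54, 73, 70, 80, 109, 107, 109, 112, 107, 106, 108, 110, 112, 109, 76, 101, 123, 92, 69, 68, 71, 109, 111, 112]
sat [126, 137, 141, 135, 127, 132, 135, 128, 120, 121, 82, 26, 20, 24, 39, 149, 159, 134, 130, 129, 119]
[0.5595 0.0537 0.12  ]
[0.5575 0.018  0.12  ]
[ 0.5556 -0.0177  0.12  ]
bottle cap [0.73555703 0.30554605 0.15      ] brush head [0.44478041 0.00942109 0.01      ] [ 0.50424158 -0.06573495  0.01      ]
front panel top edge L/R [0.60592208 0.1217202  0.136     ] [ 0.59317492 -0.08846451  0.136     ]
```

Emit:
apply_moves(
  delta_pos=[
    [0.1,0.13,0.06],
    [0.2,0.26,0.06],
    [0.3,0.39,0.06],
    [0.4,0.52,0.06],
    [0.5,0.65,0.06],
    [0.6,0.78,0.06],
    [0.7,0.91,0.06],
    [0.7,1.0,0.06],
  ],
  dr=[
    [0,0,0.2],
    [0,0,0.4],
    [0,0,0.6],
    [0,0,0.8],
    [0,0,1],
    [0,0,1],
    [0,0,1],
    [0,0,1],
  ],
  jaw=[0.35,0.35,0.35,0.35,0.35,0.35,0.35,0.35],
  force=25,
)

```text
time: 0.77
tool_pos: [0.3871, -0.2239, 0.2497]
tool_rot: [3.141, -0.0, 0.867]
contact_force: [0.7, -0.3, 0.8]
opening: 0.0429
grip_force: 0.0
```

Emit:
apply_moves(
  delta_pos=[
    [0.44,0.607,0],
    [0.44,0.607,0],
    [0.44,0.607,0],
    [0.44,0.607,0],
    [0.44,0.607,0],
    [0.44,0.607,0],
    [0.44,0.607,0],
    [0.44,0.607,0],
  ],
  dr=[
    [0,0,0.2],
    [0,0,0.4],
    [0,0,0.6],
    [0,0,0.8],
    [0,0,1],
    [0,0,1],
    [0,0,1],
    [0,0,1],
  ],
  jaw=[0.32,0.32,0.32,0.32,0.32,0.32,0.32,0.32],
)

```text
time: 1.43
tool_pos: [0.5642, 0.0223, 0.249]
tool_rot: [3.142, -0.002, 1.371]
contact_force: [-1.2, -0.4, -0.9]
opening: 0.0299
grip_force: 0.0
```

Emit:
apply_moves(
  delta_pos=[
    [0,0,0],
    [0,0,0],
    [0,0,-0.1],
    [0,0,-0.2],
    [0,0,-0.2],
  ],
  dr=[
    [0,0,0.13],
    [0,0,0.26],
    [0,0,0.26],
    [0,0,0.26],
    [0,0,0.26],
  ],
  jaw=[0.32,0.32,0.32,0.32,0.32],
)

```text
time: 1.85
tool_pos: [0.5572, 0.0174, 0.1626]
tool_rot: [-3.127, -0.0, 1.497]
contact_force: [-2.0, -0.7, -1.4]
opening: 0.0292
grip_force: 0.0
```

Run:
```python
from h import *
a=shot('side','side1')
s=cv2.imread('pics/side1.png')
cv2.imwrite('pics/c1.png',cv2.resize(s[130:330,230:450],None,fx=2.7,fy=2.7,interpolation=cv2.INTER_CUBIC))
o=telemetry.observe(); print(o['tool_pos'],o['tool_rot'],o['opening'])
```

```text
[0.55919284 0.01727443 0.1664302 ] [-3.13218606e+00 -1.59958913e-04  1.49658073e+00] 0.02935189534033058
```

View pics/c1.png

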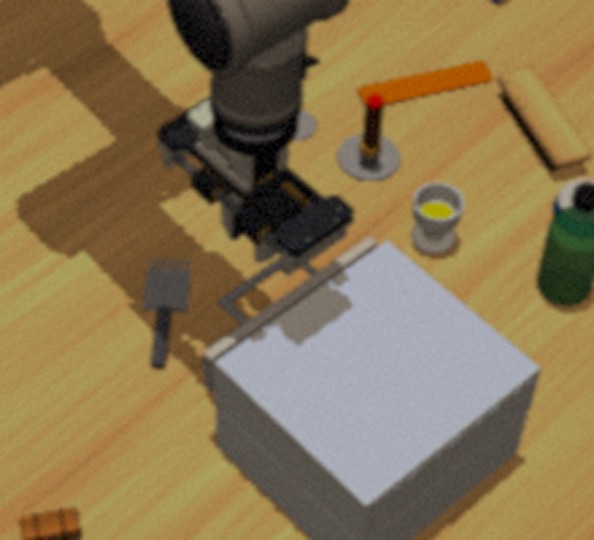

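The side crop shows the gripper above the handle bar (crop about (265,270)), the dauber upright and the cup unmoved. I'll go down slowly.

Emit:
apply_moves(
  delta_pos=[
    [0,0,-0.02],
    [0,0,-0.05],
    [0,0,-0.08],
    [0,0,-0.11],
    [0,0,-0.14],
    [0,0,-0.17],
    [0,0,-0.17],
    [0,0,-0.17],
  ],
  dr=[
    [0,0,0],
    [0,0,0],
    [0,0,0],
    [0,0,0],
    [0,0,0],
    [0,0,0],
    [0,0,0],
    [0,0,0],
  ],
  jaw=[0.32,0.32,0.32,0.32,0.32,0.32,0.32,0.32],
)

```text
time: 2.57
tool_pos: [0.5631, 0.017, 0.1034]
tool_rot: [3.139, 0.0, 1.497]
contact_force: [0.4, -0.6, -0.9]
opening: 0.0295
grip_force: 0.0
```

Emit:
apply_moves(
  delta_pos=[
    [0,0,0],
    [0,0,0],
    [0,0,0],
    [0,0,0],
    [0,0,0],
    [0,0,0],
  ],
  dr=[
    [0,0,0],
    [0,0,0],
    [0,0,0],
    [0,0,0],
    [0,0,0],
    [0,0,0],
  ],
  jaw=[0,0,0,0,0,0],
  force=20,
)

```text
time: 3.07
tool_pos: [0.5628, 0.0172, 0.1028]
tool_rot: [3.139, 0.0, 1.497]
contact_force: [1.0, -0.0, 6.3]
opening: 0.009
grip_force: 20.0
```

Emit:
apply_moves(
  delta_pos=[
    [-0.03,0.002,0],
    [-0.08,0.006,0],
    [-0.13,0.01,0],
    [-0.18,0.013,0],
    [-0.23,0.017,0],
    [-0.27,0.02,0],
    [-0.3,0.022,0],
    [-0.31,0.023,0],
  ],
  dr=[
    [0,0,0],
    [0,0,0],
    [0,0,0],
    [0,0,0],
    [0,0,0],
    [0,0,0],
    [0,0,0],
    [0,0,0],
  ],
  jaw=[0,0,0,0,0,0,0,0],
)

```text
time: 3.73
tool_pos: [0.4427, 0.0261, 0.1032]
tool_rot: [3.128, -0.0, 1.496]
contact_force: [25.7, 0.1, -20.1]
opening: 0.0094
grip_force: 20.0
```

Emit:
apply_moves(
  delta_pos=[
    [-0.01,0.001,0],
    [-0.018,0.001,0],
    [-0.025,0.002,0],
    [-0.025,0.002,0],
  ],
  dr=[
    [0,0,0],
    [0,0,0],
    [0,0,0],
    [0,0,0],
  ],
  jaw=[0,0,0,0],
)

```text
time: 4.07
tool_pos: [0.4408, 0.0258, 0.104]
tool_rot: [3.113, 0.0, 1.496]
contact_force: [40.9, -0.6, -28.1]
opening: 0.0131
grip_force: 20.0
```

Emit:
apply_moves(
  delta_pos=[
    [0.02,-0.001,0],
    [0.025,-0.002,0],
    [0.025,-0.002,0],
  ],
  dr=[
    [0,0,0],
    [0,0,0],
    [0,0,0],
  ],
  jaw=[0,0,0],
)

```text
time: 4.32
tool_pos: [0.4427, 0.0258, 0.1036]
tool_rot: [3.132, 0.0, 1.497]
contact_force: [9.0, -0.9, 4.7]
opening: 0.0091
grip_force: 20.0
```

Run:
```python
from h import *
a=shot('side','side2');b=shot('top','top2')
c=np.hstack([cv2.resize(a[150:330,230:430],(480,432),interpolation=cv2.INTER_CUBIC)[:, :380],cv2.resize(b[110:310,270:410],(302,432),interpolation=cv2.INTER_CUBIC)])
cv2.imwrite('pics/c2.png',c[:,:,::-1]);o=telemetry.observe(); print(o['tool_pos'],o['tool_rot'],o['opening'],o['contact_force'])
```

```text
[0.44274762 0.02575742 0.10366663] [3.13081135e+00 4.89660221e-04 1.49647647e+00] 0.009278634431669713 [10.32251498 -1.07731444  3.11935304]
```

View pics/c2.png

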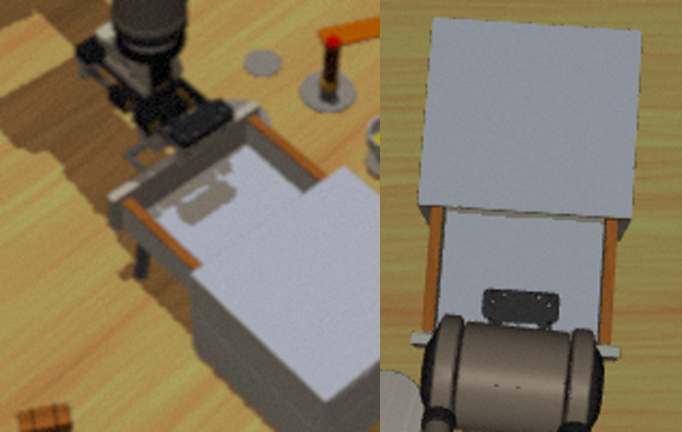

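The pictures show the drawer out with its brown strips visible, and the blunt force rise means it is at its stop. I release and move to the dauber.

Emit:
apply_moves(
  delta_pos=[
    [0,0,0],
    [0,0,0],
    [0,0,0],
    [0,0,0],
    [0,0,0.1],
    [0,0,0.2],
    [0,0,0.3],
    [0,0,0.35],
  ],
  dr=[
    [0,0,0],
    [0,0,0],
    [0,0,0],
    [0,0,0],
    [0,0,0],
    [0,0,0],
    [0,0,0],
    [0,0,0],
  ],
  jaw=[0.3,0.3,0.3,0.3,0.3,0.3,0.3,0.3],
)

```text
time: 5.08
tool_pos: [0.4388, 0.0265, 0.2459]
tool_rot: [3.137, 0.0, 1.497]
contact_force: [-0.1, 0.2, 0.5]
opening: 0.0278
grip_force: 0.0
```

Emit:
apply_moves(
  delta_pos=[
    [0.02,0.1,0],
    [0.04,0.2,0],
    [0.06,0.3,0],
    [0.08,0.4,0],
    [0.08,0.5,0],
    [0.08,0.6,0],
    [0.08,0.665,0],
    [0.08,0.665,0],
  ],
  dr=[
    [0,0,-0.2],
    [0,0,-0.4],
    [0,0,-0.6],
    [0,0,-0.8],
    [0,0,-1],
    [0,0,-1],
    [0,0,-1],
    [0,0,-1],
  ],
  jaw=[0.8,0.8,0.8,0.8,0.8,0.8,0.8,0.8],
)

```text
time: 5.75
tool_pos: [0.4687, 0.297, 0.2408]
tool_rot: [-3.139, 0.0, 1.002]
contact_force: [-1.1, -0.4, -0.6]
opening: 0.0723
grip_force: 0.0
```

Emit:
apply_moves(
  delta_pos=[
    [0,0,0],
    [0,0,0],
    [0,0,0],
    [0,0,0],
    [0,0,0],
    [0,0,0],
    [0,0,0],
  ],
  dr=[
    [0,0,-0.2],
    [0,0,-0.4],
    [0,0,-0.6],
    [0,0,-0.8],
    [0,0,-1],
    [0,0,-1],
    [0,0,-1],
  ],
  jaw=[0.8,0.8,0.8,0.8,0.8,0.8,0.8],
)

```text
time: 6.33
tool_pos: [0.4698, 0.2918, 0.2415]
tool_rot: [3.141, 0.001, 0.499]
contact_force: [0.4, -0.5, 0.0]
opening: 0.0738
grip_force: 0.0
```

Run:
```python
from h import *
t=shot('top','top3')[:,:,::-1]; o=telemetry.observe(); print(o['tool_pos'],o['tool_rot'])
# brown strips & handle in top view
hs=cv2.cvtColor(np.ascontiguousarray(t),cv2.COLOR_BGR2HSV)
for c in (335,336): print(hs[200:300,c].tolist()[50:100])
m=cv2.inRange(hs,(5,150,50),(18,255,220)); m[:200]=0;m[275:]=0;m[:,:270]=0;m[:,400:]=0
k,_,st,ce=cv2.connectedComponentsWithStats(m)
for i in range(1,k):
    if st[i,4]>80:
        ys,xs=np.where(_==i); print(st[i],[onz('top',xs[ys==y].mean(),y,.128).round(4) for y in(ys.min()+2,ys.max()-2)])
```

```text
[0.46982586 0.29196258 0.24156985] [3.14148096e+00 1.00684668e-03 4.99600606e-01]
[[108, 24, 160], [108, 21, 157], [110, 24, 162], [111, 22, 162], [113, 19, 160], [106, 21, 158], [105, 23, 157], [107, 25, 162], [109, 27, 162], [109, 22, 159], [108, 21, 158], [109, 26, 160], [107, 22, 161], [110, 24, 158], [111, 21, 161], [106, 24, 159], [104, 18, 155], [23, 40, 127], [39, 28, 153], [38, 30, 152], [38, 25, 151], [39, 12, 144], [17, 46, 100], [19, 85, 63], [20, 110, 109], [23, 128, 145], [23, 128, 149], [21, 134, 148], [22, 132, 147], [23, 126, 148], [24, 127, 145], [23, 126, 148], [24, 121, 147], [24, 118, 147], [25, 118, 143], [17, 73, 119], [21, 24, 139], [21, 25, 132], [13, 25, 72], [26, 23, 76], [6, 13, 99], [21, 31, 115], [22, 21, 132], [17, 22, 104], [23, 24, 97], [23, 21, 144], [19, 25, 143], [22, 20, 142], [19, 25, 141], [20, 22, 137]]
[[106, 21, 161], [109, 22, 162], [107, 22, 161], [107, 22, 159], [110, 24, 162], [106, 24, 158], [113, 21, 160], [108, 21, 158], [109, 18, 155], [110, 24, 160], [105, 22, 159], [105, 19, 158], [111, 21, 161], [100, 19, 158], [107, 22, 161], [109, 22, 159], [104, 21, 156], [21, 37, 117], [43, 23, 152], [37, 30, 152], [43, 23, 153], [43, 16, 147], [16, 54, 104], [18, 78, 59], [23, 119, 107], [23, 121, 148], [23, 122, 149], [20, 135, 147], [21, 134, 147], [22, 124, 150], [22, 127, 148], [24, 129, 146], [24, 122, 148], [24, 114, 143], [19, 75, 115], [21, 26, 138], [19, 26, 139], [18, 23, 136], [20, 20, 76], [17, 24, 73], [25, 20, 77], [15, 22, 114], [20, 23, 136], [23, 20, 102], [22, 28, 102], [16, 27, 143], [21, 29, 141], [23, 21, 143], [24, 19, 137], [17, 26, 140]]
[289 205  10  58 319] [array([0.6299, 0.1069, 0.128 ]), array([0.5111, 0.1165, 0.128 ])]
[372 211   8  58 315] [array([ 0.6149, -0.0739,  0.128 ]), array([ 0.4965, -0.0653,  0.128 ])]
```

Emit:
apply_moves(
  delta_pos=[
    [0.012,0,-0.1],
    [0.012,0,-0.2],
    [0.012,0,-0.28],
    [0.012,0,-0.34],
    [0.012,0,-0.4],
    [0.012,0,-0.44],
    [0.012,0,-0.467],
    [0.012,0,-0.467],
  ],
  dr=[
    [0,0,0],
    [0,0,0],
    [0,0,0],
    [0,0,0],
    [0,0,0],
    [0,0,0],
    [0,0,0],
    [0,0,0],
  ],
  jaw=[0.6,0.6,0.6,0.6,0.6,0.6,0.6,0.6],
)

```text
time: 7.05
tool_pos: [0.4735, 0.2917, 0.0528]
tool_rot: [-3.141, 0.004, 0.498]
contact_force: [-0.4, 0.8, -0.2]
opening: 0.0554
grip_force: 0.0
```

Run:
```python
from h import *
a=shot('side','side4');b=shot('top','top4')
c=np.hstack([cv2.resize(a[130:230,320:420],(400,400),interpolation=cv2.INTER_CUBIC),cv2.resize(b[220:320,180:280],(400,400),interpolation=cv2.INTER_CUBIC)])
cv2.imwrite('pics/c4.png',c[:,:,::-1]);o=telemetry.observe(); print(o['tool_pos'],o['tool_rot'],o['opening'],o['contact_force'])
```

```text
[0.47512193 0.29251537 0.05544866] [ 3.14148064e+00 -2.18276798e-04  4.97678114e-01] 0.05519421825783144 [-0.32210028 -0.67929186  0.71839306]
```

View pics/c4.png

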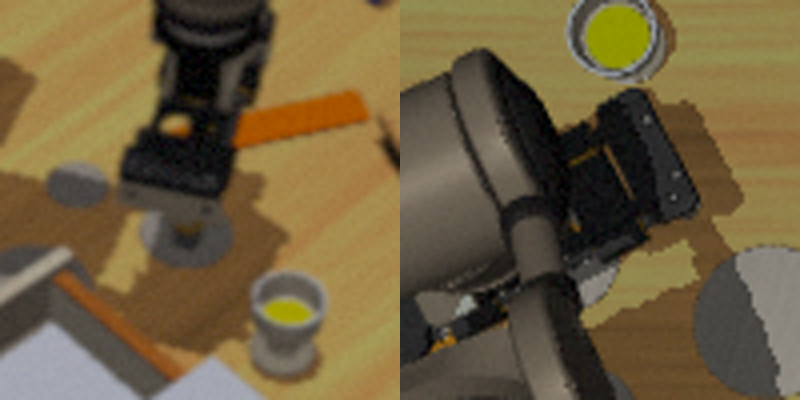

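The side crop shows the dauber standing between the fingers, its ferrule at crop (187,235) on the dish. I close on it.

Emit:
apply_moves(
  delta_pos=[
    [0,0,0],
    [0,0,0],
    [0,0,0],
    [0,0,0],
    [0,0,0],
    [0,0,0],
    [0,0,0],
  ],
  dr=[
    [0,0,0],
    [0,0,0],
    [0,0,0],
    [0,0,0],
    [0,0,0],
    [0,0,0],
    [0,0,0],
  ],
  jaw=[0,0,0,0,0,0,0],
  force=30,
)

```text
time: 7.73
tool_pos: [0.4749, 0.2925, 0.0553]
tool_rot: [3.141, -0.0, 0.497]
contact_force: [0.4, -0.3, 1.4]
opening: 0.0196
grip_force: 30.0
```

Emit:
apply_moves(
  delta_pos=[
    [0,0,0.02],
    [0,0,0.06],
    [0,0,0.12],
    [0,0,0.18],
    [0,0,0.22],
    [0,0,0.24],
    [0,0,0.24],
  ],
  dr=[
    [0,0,0],
    [0,0,0],
    [0,0,0],
    [0,0,0],
    [0,0,0],
    [0,0,0],
    [0,0,0],
  ],
  jaw=[0,0,0,0,0,0,0],
)

```text
time: 8.32
tool_pos: [0.4758, 0.2929, 0.1532]
tool_rot: [3.141, -0.004, 0.497]
contact_force: [0.8, 0.5, -1.0]
opening: 0.0194
grip_force: 30.0
```

Run:
```python
from h import *
a=shot('side','side5')
o=telemetry.observe(); p=o['tool_pos'];print(p,o['tool_rot'],o['opening'],o['contact_force'])
u=proj('side',p-[0,0,.05]);v=proj('side',p);print(u,v)
c=cv2.resize(a[110:230,310:430],(600,600),interpolation=cv2.INTER_CUBIC)
for q in(u,v): cv2.drawMarker(c,tuple(int(k) for k in (q-[310,110])*5),(0,255,0),0,12)
cv2.imwrite('pics/c5.png',c[:,:,::-1])
```

```text
[0.47499935 0.29254492 0.15160915] [ 3.14138071e+00 -1.28494847e-03  4.96812426e-01] 0.0192438225152939 [-0.12507763  0.44030953 -1.14532401]
[368.35819167 166.33123452] [369.57827258 153.8603067 ]
```

View pics/c5.png

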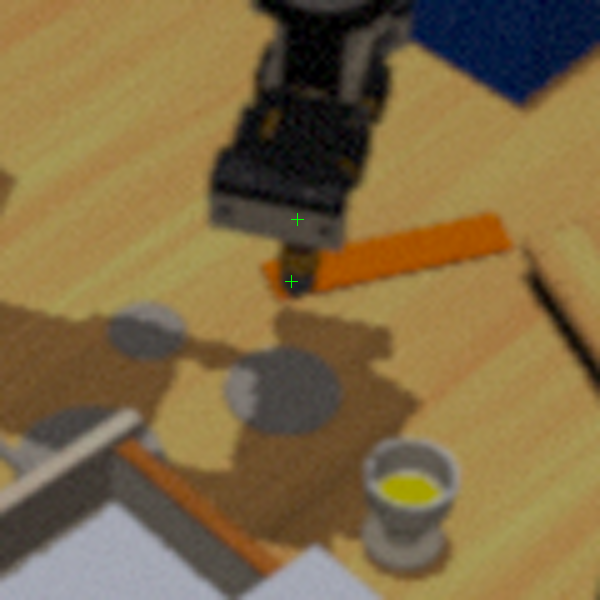

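The crop shows the dauber hanging straight, its tip at crop (297,287) about 51 mm below the TCP, and the cup untouched. I go to the wax.

Emit:
apply_moves(
  delta_pos=[
    [0.08,-0.02,0.02],
    [0.16,-0.042,0.02],
    [0.24,-0.063,0.02],
    [0.301,-0.079,0.02],
    [0.301,-0.079,0],
    [0.301,-0.079,0],
    [0.301,-0.079,0],
  ],
  dr=[
    [0,0,0],
    [0,0,0],
    [0,0,0],
    [0,0,0],
    [0,0,0],
    [0,0,0],
    [0,0,0],
  ],
  jaw=[0,0,0,0,0,0,0],
)

```text
time: 8.95
tool_pos: [0.5936, 0.2606, 0.1487]
tool_rot: [-3.14, 0.005, 0.497]
contact_force: [0.2, -0.2, -1.6]
opening: 0.0196
grip_force: 30.0
```

Emit:
apply_moves(
  delta_pos=[
    [0,0,-0.04],
    [0,0,-0.08],
    [0,0,-0.11],
    [0,0,-0.13],
    [0,0,-0.145],
    [0,0,-0.15],
    [0,0,-0.155],
    [0,0,-0.155],
  ],
  dr=[
    [0,0,0],
    [0,0,0],
    [0,0,0],
    [0,0,0],
    [0,0,0],
    [0,0,0],
    [0,0,0],
    [0,0,0],
  ],
  jaw=[0,0,0,0,0,0,0,0],
)

```text
time: 9.62
tool_pos: [0.5954, 0.261, 0.0893]
tool_rot: [3.141, -0.0, 0.497]
contact_force: [-0.4, 0.8, -1.3]
opening: 0.0196
grip_force: 30.0
```

Emit:
apply_moves(
  delta_pos=[
    [0,0,-0.003],
    [0,0,-0.006],
    [0,0,-0.006],
    [0,0,-0.008],
    [0,0,-0.008],
  ],
  dr=[
    [0,0,0],
    [0,0,0],
    [0,0,0],
    [0,0,0],
    [0,0,0],
  ],
  jaw=[0,0,0,0,0],
)

```text
time: 10.03
tool_pos: [0.5958, 0.261, 0.0873]
tool_rot: [3.141, -0.002, 0.497]
contact_force: [-1.7, -0.4, 6.0]
opening: 0.0193
grip_force: 30.0
```

Emit:
apply_moves(
  delta_pos=[
    [0,0,0],
    [0,0,0],
    [0,0,0.05],
    [0,0,0.12],
    [0,0,0.2],
    [0,0,0.29],
    [0,0,0.3],
    [0,0,0.3],
  ],
  dr=[
    [0,0,0],
    [0,0,0],
    [0,0,0],
    [0,0,0],
    [0,0,0],
    [0,0,0],
    [0,0,0],
    [0,0,0],
  ],
  jaw=[0,0,0,0,0,0,0,0],
)

```text
time: 10.7
tool_pos: [0.5966, 0.2613, 0.2092]
tool_rot: [3.14, -0.006, 0.497]
contact_force: [0.0, 0.5, -1.9]
opening: 0.0196
grip_force: 30.0
```

Emit:
apply_moves(
  delta_pos=[
    [-0.02,-0.08,0],
    [-0.04,-0.16,0],
    [-0.06,-0.24,0],
    [-0.076,-0.31,0],
    [-0.076,-0.375,0],
    [-0.076,-0.375,0],
    [-0.076,-0.375,-0.02],
    [-0.076,-0.375,-0.02],
  ],
  dr=[
    [0,0,0],
    [0,0,0],
    [0,0,0],
    [0,0,0],
    [0,0,0],
    [0,0,0],
    [0,0,0],
    [0,0,0],
  ],
  jaw=[0,0,0,0,0,0,0,0],
)

```text
time: 11.37
tool_pos: [0.5637, 0.1111, 0.1951]
tool_rot: [-3.139, 0.004, 0.496]
contact_force: [-1.3, -1.0, -1.5]
opening: 0.0197
grip_force: 30.0
```

Run:
```python
from h import *
a=shot('side','side6')
o=telemetry.observe(); p=o['tool_pos'];print(p,o['tool_rot'],o['opening'],o['contact_force'])
u=proj('side',p-[0,0,.0513]);v=proj('side',[.565,.111,.128]);print(u,v)
c=cv2.resize(a[130:250,290:430],(700,600),interpolation=cv2.INTER_CUBIC)
for q in(u,v): cv2.drawMarker(c,tuple(int(k) for k in (q-[290,130])*5),(0,255,0),0,12)
cv2.imwrite('pics/c6.png',c[:,:,::-1])
```

```text
[0.56384013 0.11152453 0.19570463] [-3.13974891  0.00333646  0.49728489] 0.019419742938917663 [-1.13510219  0.37445288 -0.68961363]
[349.23437298 206.55363595] [349.15094004 210.91303806]
```

View pics/c6.png

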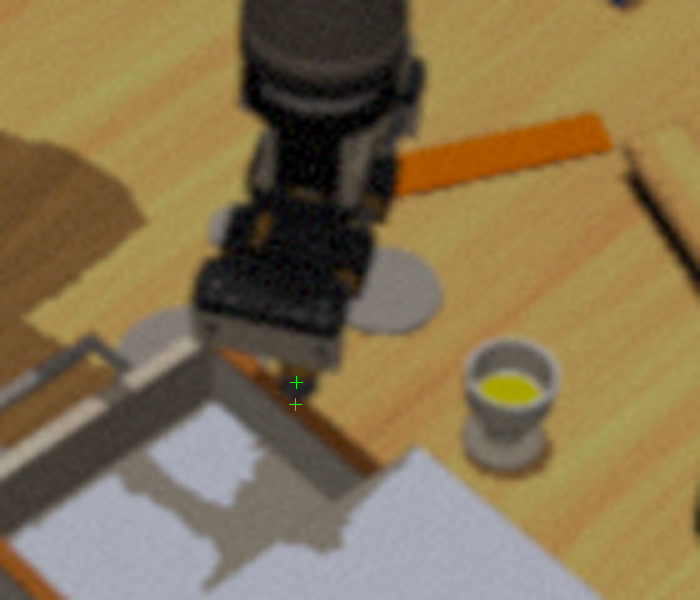

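The crop shows the tip over the left strip (markers near (295,395)) and the egg cup upright. I press it down gently.

Emit:
apply_moves(
  delta_pos=[
    [0,0,-0.015],
    [0,0,-0.03],
    [0,0,-0.036],
    [0,0,-0.042],
    [0,0,-0.045],
    [0,0,-0.045],
  ],
  dr=[
    [0,0,0],
    [0,0,0],
    [0,0,0],
    [0,0,0],
    [0,0,0],
    [0,0,0],
  ],
  jaw=[0,0,0,0,0,0],
)

```text
time: 11.92
tool_pos: [0.5648, 0.1111, 0.1797]
tool_rot: [3.142, 0.0, 0.497]
contact_force: [-0.2, 0.6, -1.7]
opening: 0.0194
grip_force: 30.0
```

Emit:
apply_moves(
  delta_pos=[
    [0,0,-0.003],
    [0,0,-0.006],
    [0,0,-0.006],
    [0,0,-0.006],
  ],
  dr=[
    [0,0,0],
    [0,0,0],
    [0,0,0],
    [0,0,0],
  ],
  jaw=[0,0,0,0],
)

```text
time: 12.25
tool_pos: [0.5658, 0.1109, 0.1792]
tool_rot: [3.14, -0.003, 0.497]
contact_force: [-0.8, 1.4, 7.3]
opening: 0.0196
grip_force: 30.0
```

Emit:
apply_moves(
  delta_pos=[
    [0,0,0],
    [0,0,0.04],
    [0,0,0.075],
    [0.02,0.08,0.075],
    [0.04,0.18,0.075],
    [0.06,0.28,0.075],
    [0.076,0.375,0.075],
    [0.076,0.375,0.075],
  ],
  dr=[
    [0,0,0],
    [0,0,0],
    [0,0,0],
    [0,0,0],
    [0,0,0],
    [0,0,0],
    [0,0,0],
    [0,0,0],
  ],
  jaw=[0,0,0,0,0,0,0,0],
)

```text
time: 12.92
tool_pos: [0.5951, 0.2676, 0.207]
tool_rot: [-3.139, -0.002, 0.502]
contact_force: [-1.2, -1.6, -1.1]
opening: 0.0195
grip_force: 30.0
```

Emit:
apply_moves(
  delta_pos=[
    [0,0,0],
    [0,0,-0.05],
    [0,0,-0.1],
    [0,0,-0.14],
    [0,0,-0.17],
    [0,0,-0.17],
    [0,0,-0.17],
  ],
  dr=[
    [0,0,0],
    [0,0,0],
    [0,0,0],
    [0,0,0],
    [0,0,0],
    [0,0,0],
    [0,0,0],
  ],
  jaw=[0,0,0,0,0,0,0],
)

```text
time: 13.5
tool_pos: [0.5952, 0.2597, 0.1393]
tool_rot: [3.141, 0.001, 0.496]
contact_force: [0.7, 0.7, -0.0]
opening: 0.0191
grip_force: 30.0
```

Run:
```python
from h import *
a=shot('side','side7'); s=cv2.imread('pics/side0.png')[:,:,::-1]
o=telemetry.observe(); p=o['tool_pos'];print(p,o['tool_rot'],o['opening'],o['contact_force'])
def w(im):
    m=cv2.inRange(cv2.cvtColor(np.ascontiguousarray(im),cv2.COLOR_RGB2HSV)[190:225,370:415],(24,150,60),(34,255,255)); ys,xs=np.where(m); return xs.mean()+370,ys.mean()+190,len(xs)
print(w(a),w(s))
```

```text
[0.59571086 0.26005605 0.14028639] [ 3.14114064e+00 -7.80796215e-04  4.95731230e-01] 0.01936178062631508 [-0.07085613  0.30493334 -0.82001887]
(np.float64(nan), np.float64(nan), 0) (np.float64(391.22222222222223), np.float64(207.57777777777778), 45)<stdin>:5: RuntimeWarning: Mean of empty slice.
  ret = ret.dtype.type(ret / rcount)
```

Emit:
apply_moves(
  delta_pos=[
    [0,0,-0.04],
    [0,0,-0.08],
    [0,0,-0.105],
    [0,0,-0.12],
    [0,0,-0.127],
    [0,0,-0.131],
    [0,0,-0.133],
    [0,0,-0.133],
  ],
  dr=[
    [0,0,0],
    [0,0,0],
    [0,0,0],
    [0,0,0],
    [0,0,0],
    [0,0,0],
    [0,0,0],
    [0,0,0],
  ],
  jaw=[0,0,0,0,0,0,0,0],
)

```text
time: 14.22
tool_pos: [0.5958, 0.261, 0.0873]
tool_rot: [3.141, -0.002, 0.497]
contact_force: [-0.1, -0.8, 1.8]
opening: 0.0195
grip_force: 30.0
```

Emit:
apply_moves(
  delta_pos=[
    [0,0,-0.003],
    [0,0,-0.004],
    [0,0,-0.004],
  ],
  dr=[
    [0,0,0],
    [0,0,0],
    [0,0,0],
  ],
  jaw=[0,0,0],
)

```text
time: 14.47
tool_pos: [0.596, 0.2611, 0.0872]
tool_rot: [3.141, -0.003, 0.497]
contact_force: [-4.1, -1.0, 11.8]
opening: 0.0197
grip_force: 30.0
```

Emit:
apply_moves(
  delta_pos=[
    [0,0,0],
    [0,0,0.05],
    [0,0,0.12],
    [0,0,0.2],
    [0,0,0.29],
    [0,0,0.32],
    [0,0,0.32],
    [0,0,0.32],
  ],
  dr=[
    [0,0,0],
    [0,0,0],
    [0,0,0],
    [0,0,0],
    [0,0,0],
    [0,0,0],
    [0,0,0],
    [0,0,0],
  ],
  jaw=[0,0,0,0,0,0,0,0],
)

```text
time: 15.13
tool_pos: [0.5953, 0.2609, 0.213]
tool_rot: [3.141, -0.001, 0.497]
contact_force: [0.0, 0.1, -1.2]
opening: 0.0195
grip_force: 30.0
```

Emit:
apply_moves(
  delta_pos=[
    [-0.013,-0.1,0],
    [-0.026,-0.2,0],
    [-0.04,-0.3,0],
    [-0.054,-0.4,0],
    [-0.067,-0.5,0],
    [-0.08,-0.6,0],
    [-0.094,-0.7,0],
    [-0.108,-0.8,0],
  ],
  dr=[
    [0,0,0],
    [0,0,0],
    [0,0,0],
    [0,0,0],
    [0,0,0],
    [0,0,0],
    [0,0,0],
    [0,0,0],
  ],
  jaw=[0,0,0,0,0,0,0,0],
)

```text
time: 15.8
tool_pos: [0.5503, -0.0607, 0.2104]
tool_rot: [-3.139, 0.003, 0.497]
contact_force: [0.5, 0.2, -0.3]
opening: 0.0195
grip_force: 30.0
```

Emit:
apply_moves(
  delta_pos=[
    [-0.003,-0.028,0],
    [-0.003,-0.028,0],
    [-0.003,-0.028,-0.02],
    [-0.003,-0.028,-0.04],
    [-0.003,-0.028,-0.04],
  ],
  dr=[
    [0,0,0],
    [0,0,0],
    [0,0,0],
    [0,0,0],
    [0,0,0],
  ],
  jaw=[0,0,0,0,0],
)

```text
time: 16.22
tool_pos: [0.5497, -0.0684, 0.1938]
tool_rot: [-3.138, 0.003, 0.499]
contact_force: [-0.8, 0.8, -1.0]
opening: 0.0194
grip_force: 30.0
```

Run:
```python
from h import *
a=shot('side','side8')
o=telemetry.observe(); p=o['tool_pos'];print(p,o['tool_rot'],o['opening'],o['contact_force'])
u=proj('side',p-[0,0,.0513]);v=proj('side',[.551,-.070,.128]);print(u,v)
c=cv2.resize(a[150:290,250:410],(640,560),interpolation=cv2.INTER_CUBIC)
for q in(u,v): cv2.drawMarker(c,tuple(int(k) for k in (q-[250,150])*4),(0,255,0),0,10)
cv2.imwrite('pics/c8.png',c[:,:,::-1])
```

```text
[ 0.55001747 -0.06854163  0.1947125 ] [-3.13884296e+00  2.63370378e-03  4.98886867e-01] 0.019689221155853955 [-0.54741808  0.02879431 -1.28474524]
[296.86854092 242.29530408] [296.88180263 246.51086493]
```

View pics/c8.png

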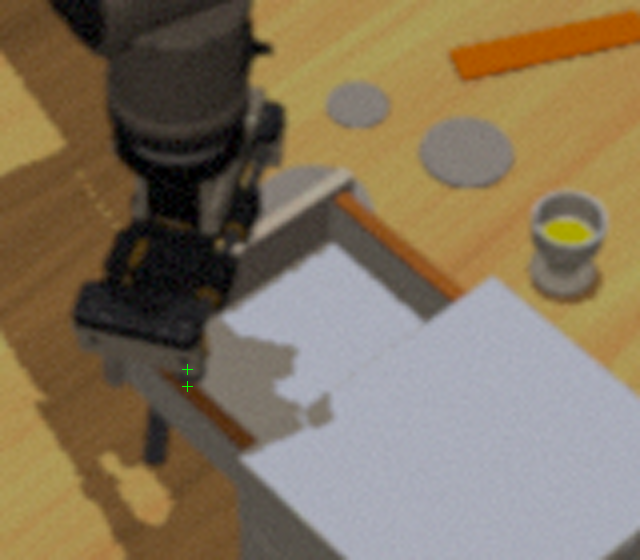

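The tip is over the right strip (markers near (187,380)) and the cup is upright. I press it down.

Emit:
apply_moves(
  delta_pos=[
    [0,0,-0.015],
    [0,0,-0.03],
    [0,0,-0.036],
    [0,0,-0.042],
    [0,0,-0.046],
    [0,0,-0.047],
    [0,0,-0.047],
  ],
  dr=[
    [0,0,0],
    [0,0,0],
    [0,0,0],
    [0,0,0],
    [0,0,0],
    [0,0,0],
    [0,0,0],
  ],
  jaw=[0,0,0,0,0,0,0],
)

```text
time: 16.85
tool_pos: [0.5516, -0.0701, 0.1792]
tool_rot: [3.14, -0.002, 0.497]
contact_force: [-0.8, 1.5, 6.4]
opening: 0.0193
grip_force: 30.0
```

Emit:
apply_moves(
  delta_pos=[
    [0,0,0],
    [0,0,0.06],
    [0,0,0.12],
    [-0.03,0.1,0.13],
    [-0.05,0.2,0.13],
    [-0.07,0.3,0.13],
    [-0.09,0.4,0.13],
    [-0.11,0.5,0.13],
  ],
  dr=[
    [0,0,0],
    [0,0,0],
    [0,0,0],
    [0,0,0],
    [0,0,0],
    [0,0,0],
    [0,0,0],
    [0,0,0],
  ],
  jaw=[0,0,0,0,0,0,0,0],
)

```text
time: 17.52
tool_pos: [0.5062, 0.1313, 0.2301]
tool_rot: [3.141, -0.001, 0.496]
contact_force: [1.9, -0.4, -1.5]
opening: 0.0194
grip_force: 30.0
```

Emit:
apply_moves(
  delta_pos=[
    [-0.02,0.1,0],
    [-0.04,0.2,0],
    [-0.06,0.3,0],
    [-0.08,0.4,-0.05],
    [-0.09,0.417,-0.12],
    [-0.09,0.417,-0.18],
    [-0.09,0.417,-0.2],
    [-0.09,0.417,-0.2],
  ],
  dr=[
    [0,0,0],
    [0,0,0],
    [0,0,0],
    [0,0,0],
    [0,0,0],
    [0,0,0],
    [0,0,0],
    [0,0,0],
  ],
  jaw=[0,0,0,0,0,0,0,0],
)

```text
time: 18.18
tool_pos: [0.4697, 0.296, 0.1479]
tool_rot: [-3.142, 0.004, 0.497]
contact_force: [-0.1, 0.1, -0.0]
opening: 0.0196
grip_force: 30.0
```

Run:
```python
from h import *
o=telemetry.observe(); print(o['tool_pos'],o['tool_rot'],o['opening'],o['contact_force'],o['grip_force'])
```

```text
[0.46968322 0.29598053 0.14788636] [-3.14152782  0.00443184  0.49715382] 0.019606498464002302 [-0.13514559  0.10762586 -0.03580195] 29.999885112047195
```

Emit:
apply_moves(
  delta_pos=[
    [0,0,-0.06],
    [0,0,-0.12],
    [0,0,-0.17],
    [0,0,-0.2],
    [0,0,-0.217],
    [0,0,-0.225],
    [0,0,-0.229],
    [0,0,-0.229],
  ],
  dr=[
    [0,0,0],
    [0,0,0],
    [0,0,0],
    [0,0,0],
    [0,0,0],
    [0,0,0],
    [0,0,0],
    [0,0,0],
  ],
  jaw=[0,0,0,0,0,0,0,0],
)

```text
time: 18.85
tool_pos: [0.4717, 0.2965, 0.0593]
tool_rot: [3.141, -0.002, 0.496]
contact_force: [0.6, 0.3, -0.7]
opening: 0.0198
grip_force: 30.0
```

Emit:
apply_moves(
  delta_pos=[
    [0,0,-0.002],
    [0,0,-0.003],
    [0,0,-0.003],
  ],
  dr=[
    [0,0,0],
    [0,0,0],
    [0,0,0],
  ],
  jaw=[0,0,0],
)

```text
time: 19.1
tool_pos: [0.4711, 0.2966, 0.0576]
tool_rot: [3.141, -0.001, 0.497]
contact_force: [-0.4, 0.0, -0.9]
opening: 0.0195
grip_force: 30.0
```

Emit:
apply_moves(
  delta_pos=[
    [0,0,-0.003],
    [0,0,-0.005],
    [0,0,-0.006],
    [0,0,-0.006],
  ],
  dr=[
    [0,0,0],
    [0,0,0],
    [0,0,0],
    [0,0,0],
  ],
  jaw=[0,0,0,0],
)

```text
time: 19.43
tool_pos: [0.471, 0.2966, 0.0553]
tool_rot: [3.141, -0.001, 0.497]
contact_force: [-0.7, -0.3, 4.7]
opening: 0.0194
grip_force: 30.0
```

Contact with the dish at exactly the original height, so the dauber has not slipped. Open and rise.

Emit:
apply_moves(
  delta_pos=[
    [0,0,0],
    [0,0,0],
    [0,0,0],
    [0,0,0],
    [0,0,0],
    [0,0,0],
    [0,0,0.06],
    [0,0,0.12],
  ],
  dr=[
    [0,0,0],
    [0,0,0],
    [0,0,0],
    [0,0,0],
    [0,0,0],
    [0,0,0],
    [0,0,0],
    [0,0,0],
  ],
  jaw=[0.3,0.6,0.6,0.6,0.6,0.6,0.6,0.6],
)

```text
time: 20.1
tool_pos: [0.4698, 0.2959, 0.1018]
tool_rot: [-3.141, 0.004, 0.497]
contact_force: [0.9, 1.2, -0.3]
opening: 0.055
grip_force: 0.0
```

Emit:
apply_moves(
  delta_pos=[
    [0,0,0.1],
    [0,0,0.2],
    [0,0,0.3],
    [0,-0.1,0.35],
    [0,-0.2,0.35],
    [0,-0.3,0.35],
    [0,-0.4,0.35],
    [0,-0.5,0.35],
  ],
  dr=[
    [0,0,0],
    [0,0,0],
    [0,0,0],
    [0,0,0],
    [0,0,0],
    [0,0,0],
    [0,0,0],
    [0,0,0],
  ],
  jaw=[0.6,0.6,0.6,0.6,0.6,0.6,0.6,0.6],
)

```text
time: 20.77
tool_pos: [0.4704, 0.0948, 0.2429]
tool_rot: [3.141, -0.001, 0.497]
contact_force: [0.2, 0.2, 0.9]
opening: 0.0551
grip_force: 0.0
```

```bash
cat > b.py <<'E'
from h import *
def blocks(name,z=.018):
    t=shot('top',name); hs=cv2.cvtColor(t,cv2.COLOR_RGB2HSV)
    m=cv2.inRange(hs,(5,150,60),(16,255,200)); m=cv2.morphologyEx(m,cv2.MORPH_CLOSE,np.ones((5,5)))
    cs,_=cv2.findContours(m,cv2.RETR_EXTERNAL,cv2.CHAIN_APPROX_NONE)
    for c in cs:
        r=cv2.minAreaRect(c)
        if 280<r[0][0]<560 and 80<cv2.contourArea(c)<330:
            w=[onz('top',*q,z)[:2] for q in cv2.boxPoints(r)]; e=[w[1]-w[0],w[2]-w[1]]; e.sort(key=np.linalg.norm)
            print(np.round(r[0],1),np.round(np.mean(w,0),4),[np.linalg.norm(x).round(3) for x in e],'long yaw',np.degrees(np.arctan2(e[1][1],e[1][0])).round(1))
    o=telemetry.observe(); print(o['tool_pos'].round(4),o['tool_rot'].round(3),o['opening'].__round__(4),o['time'])
E
python3 - <<'E'
from b import *
blocks('top9'); a=shot('side','side9'); b=cv2.imread('pics/top9.png')[:,:,::-1]
c=np.zeros((560,800,3),np.uint8); c[:,:450]=cv2.resize(a[120:400,140:420],(450,560)) ; c[:,450:]=cv2.resize(b[200:340,180:280],(350,490))[:490] if 0 else cv2.resize(b[180:340,180:280],(350,560))
cv2.imwrite('pics/c9.png',c[:,:,::-1])
E
```

```text
[503.  297.5] [ 0.4288 -0.3779] [np.float64(0.029), np.float64(0.054)] long yaw 177.2
[458.7 298.1] [ 0.428  -0.2726] [np.float64(0.028), np.float64(0.054)] long yaw -29.8
[455.5 236.2] [ 0.5766 -0.2703] [np.float64(0.025), np.float64(0.056)] long yaw -124.9
[375.6 239. ] [ 0.5717 -0.0774] [np.float64(0.013), np.float64(0.137)] long yaw -4.3
[295. 218.] [0.6241 0.117 ] [np.float64(0.013), np.float64(0.06)] long yaw -4.1
[0.4707 0.0884 0.2428] [3.138e+00 2.000e-03 4.930e-01] 0.0552 20.8167
```

View pics/c9.png

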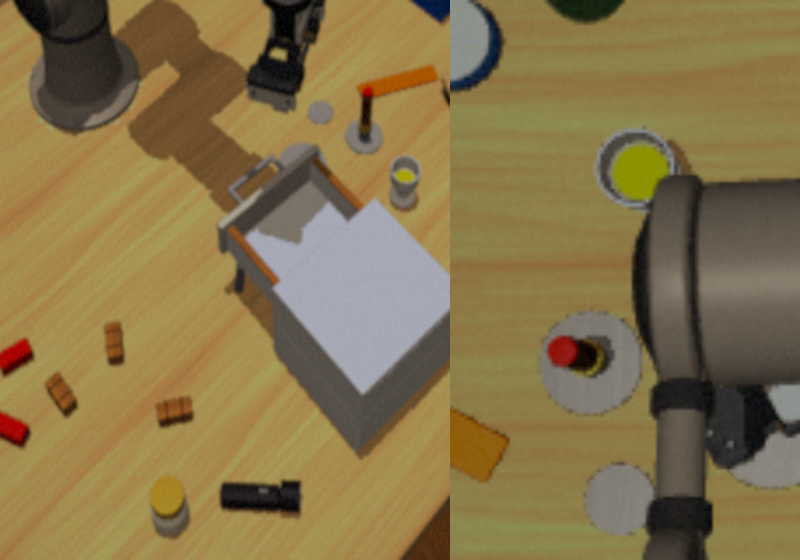

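The dauber stands upright on the middle dish at crop (585,360), the cup and the three blocks are where they were, and no block has been knocked. Block C, at (0.576,-0.270) with yaw 55°, goes first.

Emit:
apply_moves(
  delta_pos=[
    [0.03,-0.1,0],
    [0.06,-0.2,0],
    [0.09,-0.3,0],
    [0.12,-0.4,0],
    [0.15,-0.5,0],
    [0.18,-0.6,0],
    [0.21,-0.7,0],
    [0.24,-0.8,0],
  ],
  dr=[
    [0,0,0.15],
    [0,0,0.3],
    [0,0,0.45],
    [0,0,0.6],
    [0,0,0.75],
    [0,0,0.9],
    [0,0,0.926],
    [0,0,0.926],
  ],
  jaw=[0.6,0.6,0.6,0.6,0.6,0.6,0.6,0.6],
)

```text
time: 21.53
tool_pos: [0.5673, -0.224, 0.2425]
tool_rot: [3.142, -0.0, 0.961]
contact_force: [0.9, 0.8, 0.1]
opening: 0.0552
grip_force: 0.0
```

Emit:
apply_moves(
  delta_pos=[
    [0.023,-0.096,0],
    [0.023,-0.096,-0.1],
    [0.023,-0.096,-0.2],
    [0.023,-0.096,-0.3],
    [0.023,-0.096,-0.38],
    [0.023,-0.096,-0.44],
    [0.023,-0.096,-0.44],
  ],
  dr=[
    [0,0,0],
    [0,0,0],
    [0,0,0],
    [0,0,0],
    [0,0,0],
    [0,0,0],
    [0,0,0],
  ],
  jaw=[0.6,0.6,0.6,0.6,0.6,0.6,0.6],
)

```text
time: 22.12
tool_pos: [0.573, -0.2586, 0.0606]
tool_rot: [-3.131, 0.001, 0.96]
contact_force: [-1.2, -0.1, -0.5]
opening: 0.0549
grip_force: 0.0
```

Run:
```python
from b import *
blocks('top10')
```

```text
[316.6 443.3] [0.0986 0.0659] [np.float64(0.039), np.float64(0.064)] long yaw -38.1
[505.  297.5] [ 0.4286 -0.3827] [np.float64(0.028), np.float64(0.055)] long yaw -14.7
[375.5 239. ] [ 0.5716 -0.0772] [np.float64(0.013), np.float64(0.137)] long yaw -4.2
[290.2 233.6] [0.5862 0.1285] [np.float64(0.031), np.float64(0.138)] long yaw -4.8
[436.1 216.1] [ 0.6262 -0.2251] [np.float64(0.044), np.float64(0.089)] long yaw -28.8
[ 0.5746 -0.2596  0.0639] [-3.135  0.     0.96 ] 0.0552 22.1667
```

Emit:
apply_moves(
  delta_pos=[
    [0.003,-0.025,0],
    [0.003,-0.025,0],
    [0.003,-0.025,-0.05],
    [0.003,-0.025,-0.1],
    [0.003,-0.025,-0.135],
    [0.003,-0.025,-0.148],
    [0.003,-0.025,-0.148],
  ],
  dr=[
    [0,0,0],
    [0,0,0],
    [0,0,0],
    [0,0,0],
    [0,0,0],
    [0,0,0],
    [0,0,0],
  ],
  jaw=[0.6,0.6,0.6,0.6,0.6,0.6,0.6],
)

```text
time: 22.75
tool_pos: [0.5773, -0.2716, 0.0079]
tool_rot: [3.141, -0.0, 0.959]
contact_force: [-0.6, 0.4, -0.3]
opening: 0.0551
grip_force: 0.0
```

Emit:
apply_moves(
  delta_pos=[
    [0,0,0],
    [0,0,0],
    [0,0,0],
    [0,0,0],
    [0,0,0],
    [0,0,0],
  ],
  dr=[
    [0,0,0],
    [0,0,0],
    [0,0,0],
    [0,0,0],
    [0,0,0],
    [0,0,0],
  ],
  jaw=[0,0,0,0,0,0],
  force=30,
)

```text
time: 23.25
tool_pos: [0.5773, -0.2714, 0.0081]
tool_rot: [3.14, -0.0, 0.96]
contact_force: [-0.1, 0.7, 3.9]
opening: 0.0259
grip_force: 29.8
```

Emit:
apply_moves(
  delta_pos=[
    [0,0,0.06],
    [0,0,0.15],
    [0,0,0.25],
    [0,0,0.35],
    [0,0,0.45],
    [0,0,0.5],
    [0,0.08,0.5],
    [0,0.15,0.5],
  ],
  dr=[
    [0,0,0],
    [0,0,-0.2],
    [0,0,-0.4],
    [0,0,-0.6],
    [0,0,-0.8],
    [0,0,-1],
    [0,0,-1],
    [0,0,-1],
  ],
  jaw=[0,0,0,0,0,0,0,0],
)

```text
time: 23.92
tool_pos: [0.5774, -0.2117, 0.2094]
tool_rot: [3.139, -0.002, 0.457]
contact_force: [0.7, 0.4, -1.6]
opening: 0.0258
grip_force: 29.8
```

Emit:
apply_moves(
  delta_pos=[
    [0.005,0.08,0],
    [0.01,0.16,0],
    [0.015,0.25,0],
    [0.02,0.35,0],
    [0.025,0.45,0],
    [0.025,0.54,0],
    [0.025,0.58,0],
    [0.025,0.58,0],
  ],
  dr=[
    [0,0,-0.15],
    [0,0,-0.3],
    [0,0,-0.45],
    [0,0,-0.6],
    [0,0,-0.75],
    [0,0,-0.9],
    [0,0,-1],
    [0,0,-1],
  ],
  jaw=[0,0,0,0,0,0,0,0],
)

```text
time: 24.58
tool_pos: [0.5866, 0.0248, 0.2075]
tool_rot: [-3.141, 0.0, -0.038]
contact_force: [1.1, 0.0, 0.1]
opening: 0.0257
grip_force: 29.8
```

Run:
```python
from h import *
o=telemetry.observe(); print(o['tool_pos'],o['tool_rot'],o['opening'],o['contact_force'],o['grip_force'])
```

```text
[0.58660655 0.0247955  0.20754252] [-3.14058782e+00  2.12241166e-04 -3.78021318e-02] 0.025657172363764122 [1.06632551 0.00912831 0.1481    ] 29.79383736848831
```

Emit:
apply_moves(
  delta_pos=[
    [0,-0.017,0],
    [0,-0.017,-0.05],
    [0,-0.017,-0.1],
    [0,-0.017,-0.16],
    [0,-0.017,-0.22],
    [0,-0.017,-0.26],
    [0,-0.017,-0.28],
    [0,-0.017,-0.28],
  ],
  dr=[
    [0,0,-0.07],
    [0,0,-0.07],
    [0,0,-0.07],
    [0,0,-0.07],
    [0,0,-0.07],
    [0,0,-0.07],
    [0,0,-0.07],
    [0,0,-0.07],
  ],
  jaw=[0,0,0,0,0,0,0,0],
)

```text
time: 25.25
tool_pos: [0.5862, 0.0122, 0.0938]
tool_rot: [3.141, 0.003, -0.077]
contact_force: [-0.7, 0.0, -0.2]
opening: 0.0258
grip_force: 29.8
```

Emit:
apply_moves(
  delta_pos=[
    [0,0,-0.003],
    [0,0,-0.003],
    [0,0,-0.003],
    [0,0,-0.003],
    [0,0,-0.003],
    [0,0,0.05],
    [0,0,0.15],
    [0,0,0.25],
  ],
  dr=[
    [0,0,0],
    [0,0,0],
    [0,0,0],
    [0,0,0],
    [0,0,0],
    [0,0,0],
    [0,0,0],
    [0,0,0],
  ],
  jaw=[0,0,0.5,0.5,0.5,0.5,0.5,0.5],
)

```text
time: 25.92
tool_pos: [0.586, 0.0142, 0.1958]
tool_rot: [3.142, 0.003, -0.075]
contact_force: [1.3, 0.1, 0.9]
opening: 0.046
grip_force: 0.0
```

Emit:
apply_moves(
  delta_pos=[
    [0,0,0.02],
    [-0.08,-0.08,0.02],
    [-0.16,-0.16,0.02],
    [-0.22,-0.24,0.02],
    [-0.28,-0.32,0.02],
    [-0.34,-0.4,0.02],
    [-0.38,-0.48,0.02],
    [-0.38,-0.56,0.02],
  ],
  dr=[
    [0,0,0],
    [0,0,-0.15],
    [0,0,-0.3],
    [0,0,-0.45],
    [0,0,-0.6],
    [0,0,-0.75],
    [0,0,-0.9],
    [0,0,-0.97],
  ],
  jaw=[0.6,0.6,0.6,0.6,0.6,0.6,0.6,0.6],
)

```text
time: 26.58
tool_pos: [0.4321, -0.211, 0.2042]
tool_rot: [3.141, 0.0, -0.565]
contact_force: [1.6, -0.2, -0.3]
opening: 0.0549
grip_force: 0.0
```

Run:
```python
from b import *
blocks('top11')
```

```text
[404.1 281.8] [ 0.468  -0.1438] [np.float64(0.041), np.float64(0.131)] long yaw -19.1
[337.8 227.6] [0.5996 0.0137] [np.float64(0.026), np.float64(0.057)] long yaw -3.3
[375.5 239. ] [ 0.5716 -0.0772] [np.float64(0.013), np.float64(0.137)] long yaw -4.2
[291.8 233.4] [0.5866 0.1248] [np.float64(0.023), np.float64(0.139)] long yaw -4.9
[ 0.4341 -0.2167  0.2044] [ 3.139 -0.004 -0.568] 0.0552 26.6333
```

Run:
```python
from h import *
a=shot('side','side11')
m=cv2.inRange(cv2.cvtColor(a,cv2.COLOR_RGB2HSV),(5,150,60),(14,255,200)); m=cv2.morphologyEx(m,cv2.MORPH_CLOSE,np.ones((5,5)))
k,_,st,ce=cv2.connectedComponentsWithStats(m)
for i in range(1,k):
    if 100<st[i,4]<300 and ce[i][1]>200:print(st[i],ce[i].round(1),onz('side',*ce[i],.012).round(4))
```

```text
[334 198  31  27 118] [348.9 211.2] [0.5018 0.1857 0.012 ]
[282 233  31  29 139] [296.4 246.7] [ 0.4858 -0.0127  0.012 ]
[321 235  15  13 105] [327.8 241.4] [0.5352 0.0625 0.012 ]
[205 282  16  23 199] [211.1 292.1] [ 0.4333 -0.2745  0.012 ]
[169 307  18  21 180] [177.6 316.4] [ 0.4295 -0.3813  0.012 ]
```

Emit:
apply_moves(
  delta_pos=[
    [-0.012,-0.07,0],
    [-0.012,-0.136,-0.08],
    [-0.012,-0.136,-0.18],
    [-0.012,-0.136,-0.28],
    [-0.012,-0.136,-0.34],
    [-0.012,-0.136,-0.38],
    [-0.012,-0.136,-0.4],
    [-0.012,-0.136,-0.4],
  ],
  dr=[
    [0,0,0],
    [0,0,0],
    [0,0,0],
    [0,0,0],
    [0,0,0],
    [0,0,0],
    [0,0,0],
    [0,0,0],
  ],
  jaw=[0.6,0.6,0.6,0.6,0.6,0.6,0.6,0.6],
)

```text
time: 27.35
tool_pos: [0.4299, -0.2633, 0.0421]
tool_rot: [-3.141, 0.003, -0.559]
contact_force: [-0.0, -0.8, -0.5]
opening: 0.055
grip_force: 0.0
```

Run:
```python
from h import *
o=telemetry.observe(); print(o['tool_pos'],o['tool_rot'],o['opening'])
```

```text
[ 0.42987167 -0.26325134  0.04214408] [-3.14115796e+00  2.84220648e-03 -5.59160749e-01] 0.05497364958799908
```

Emit:
apply_moves(
  delta_pos=[
    [-0.002,-0.018,0],
    [-0.002,-0.018,0],
    [-0.002,-0.018,-0.04],
    [-0.002,-0.018,-0.07],
    [-0.002,-0.018,-0.088],
    [-0.002,-0.018,-0.088],
    [-0.002,-0.018,-0.088],
  ],
  dr=[
    [0,0,0],
    [0,0,0],
    [0,0,0],
    [0,0,0],
    [0,0,0],
    [0,0,0],
    [0,0,0],
  ],
  jaw=[0.6,0.6,0.6,0.6,0.6,0.6,0.6],
)

```text
time: 27.93
tool_pos: [0.4298, -0.272, 0.0089]
tool_rot: [3.141, -0.001, -0.56]
contact_force: [-0.2, -0.5, 1.6]
opening: 0.0552
grip_force: 0.0
```

Emit:
apply_moves(
  delta_pos=[
    [0,0,0],
    [0,0,0],
    [0,0,0],
    [0,0,0],
    [0,0,0],
    [0,0,0],
  ],
  dr=[
    [0,0,0],
    [0,0,0],
    [0,0,0],
    [0,0,0],
    [0,0,0],
    [0,0,0],
  ],
  jaw=[0,0,0,0,0,0],
  force=30,
)

```text
time: 28.43
tool_pos: [0.4296, -0.2717, 0.0085]
tool_rot: [3.141, -0.0, -0.56]
contact_force: [0.5, 0.3, 2.7]
opening: 0.0257
grip_force: 29.8
```

Emit:
apply_moves(
  delta_pos=[
    [0,0,0.06],
    [0,0,0.15],
    [0,0,0.25],
    [0,0,0.35],
    [0,0,0.45],
    [0,0,0.52],
    [0.02,0.05,0.52],
    [0.05,0.12,0.52],
  ],
  dr=[
    [0,0,0],
    [0,0,0.15],
    [0,0,0.3],
    [0,0,0.45],
    [0,0,0.6],
    [0,0,0.75],
    [0,0,0.9],
    [0,0,0.97],
  ],
  jaw=[0,0,0,0,0,0,0,0],
)

```text
time: 29.1
tool_pos: [0.4499, -0.2252, 0.2185]
tool_rot: [3.138, -0.004, -0.075]
contact_force: [0.4, -0.2, -1.0]
opening: 0.0256
grip_force: 29.8
```

Emit:
apply_moves(
  delta_pos=[
    [0.03,0.08,0],
    [0.06,0.16,0],
    [0.09,0.24,0],
    [0.12,0.32,0],
    [0.15,0.4,0],
    [0.18,0.48,0],
    [0.195,0.515,0],
    [0.195,0.515,0],
  ],
  dr=[
    [0,0,0],
    [0,0,0],
    [0,0,0],
    [0,0,0],
    [0,0,0],
    [0,0,0],
    [0,0,0],
    [0,0,0],
  ],
  jaw=[0,0,0,0,0,0,0,0],
)

```text
time: 29.77
tool_pos: [0.528, -0.0145, 0.216]
tool_rot: [-3.141, 0.0, -0.071]
contact_force: [-1.4, -1.3, -0.3]
opening: 0.0255
grip_force: 29.8
```

Run:
```python
from h import *
o=telemetry.observe(); print(o['tool_pos'],o['tool_rot'],o['opening'],o['grip_force'])
```

```text
[ 0.52802108 -0.01448235  0.21599307] [-3.14071482e+00  1.28182132e-04 -7.12496520e-02] 0.025514196962574447 29.819363951683044
```

Emit:
apply_moves(
  delta_pos=[
    [0,0,-0.06],
    [0,0,-0.12],
    [0,0,-0.18],
    [0,0,-0.23],
    [0,0,-0.27],
    [0,0,-0.29],
    [0,0,-0.3],
    [0,0,-0.3],
  ],
  dr=[
    [0,0,0],
    [0,0,0],
    [0,0,0],
    [0,0,0],
    [0,0,0],
    [0,0,0],
    [0,0,0],
    [0,0,0],
  ],
  jaw=[0,0,0,0,0,0,0,0],
)

```text
time: 30.43
tool_pos: [0.5271, -0.0181, 0.0959]
tool_rot: [3.141, 0.001, -0.076]
contact_force: [-0.8, -0.3, 0.3]
opening: 0.0262
grip_force: 29.8
```

Emit:
apply_moves(
  delta_pos=[
    [0,0,-0.003],
    [0,0,-0.003],
    [0,0,-0.003],
    [0,0,-0.003],
    [0,0,-0.003],
    [0,0,0.05],
    [0,0,0.15],
    [0,0,0.25],
  ],
  dr=[
    [0,0,0],
    [0,0,0],
    [0,0,0],
    [0,0,0],
    [0,0,0],
    [0,0,0],
    [0,0,0],
    [0,0,0],
  ],
  jaw=[0,0,0.4,0.4,0.4,0.4,0.4,0.4],
)

```text
time: 31.1
tool_pos: [0.5264, -0.0174, 0.1966]
tool_rot: [-3.141, 0.003, -0.075]
contact_force: [0.4, -0.5, -0.1]
opening: 0.0368
grip_force: 0.0
```

Emit:
apply_moves(
  delta_pos=[
    [0,0,0.04],
    [-0.02,-0.08,0.04],
    [-0.05,-0.16,0.04],
    [-0.08,-0.24,0.04],
    [-0.11,-0.32,0.04],
    [-0.14,-0.4,0.04],
    [-0.17,-0.48,0.04],
    [-0.2,-0.56,0.04],
  ],
  dr=[
    [0,0,0],
    [0,0,0],
    [0,0,0],
    [0,0,0],
    [0,0,0],
    [0,0,0],
    [0,0,0],
    [0,0,0],
  ],
  jaw=[0.6,0.6,0.6,0.6,0.6,0.6,0.6,0.6],
)

```text
time: 31.77
tool_pos: [0.4467, -0.243, 0.2127]
tool_rot: [3.141, -0.001, -0.075]
contact_force: [0.7, -0.4, 0.7]
opening: 0.0551
grip_force: 0.0
```

Run:
```python
from b import *
blocks('top12')
a=shot('side','side12')
m=cv2.inRange(cv2.cvtColor(a,cv2.COLOR_RGB2HSV),(5,150,60),(14,255,200)); m=cv2.morphologyEx(m,cv2.MORPH_CLOSE,np.ones((5,5)))
k,_,st,ce=cv2.connectedComponentsWithStats(m)
for i in range(1,k):
    if 100<st[i,4]<300 and ce[i][1]>200:print(st[i],ce[i].round(1),onz('side',*ce[i],.012).round(4))
```

```text
[441.2 255.5] [ 0.5301 -0.2342] [np.float64(0.042), np.float64(0.072)] long yaw -122.0
[351.9 253.4] [ 0.5366 -0.0199] [np.float64(0.026), np.float64(0.057)] long yaw -6.2
[337.7 227.7] [0.5996 0.0137] [np.float64(0.026), np.float64(0.057)] long yaw -3.5
[375.5 239. ] [ 0.5716 -0.0772] [np.float64(0.013), np.float64(0.137)] long yaw -4.2
[290.2 233.3] [0.587  0.1286] [np.float64(0.031), np.float64(0.139)] long yaw -4.8
[ 0.445  -0.2484  0.2126] [ 3.137  0.    -0.078] 0.0549 31.8167
[334 198  31  27 118] [348.8 211.2] [0.5016 0.1858 0.012 ]
[296 229  18  19 162] [304.6 237.1] [0.478  0.0275 0.012 ]
[282 233  31  29 142] [296.2 246.5] [ 0.4851 -0.0125  0.012 ]
[321 235  15  13 106] [327.7 241.3] [0.5349 0.0623 0.012 ]
[169 307  18  19 179] [177.6 316.3] [ 0.4294 -0.3813  0.012 ]
```

Emit:
apply_moves(
  delta_pos=[
    [-0.02,-0.09,0],
    [-0.04,-0.18,0],
    [-0.04,-0.27,0],
    [-0.04,-0.335,-0.05],
    [-0.04,-0.335,-0.14],
    [-0.04,-0.335,-0.24],
    [-0.04,-0.335,-0.34],
    [-0.04,-0.335,-0.4],
  ],
  dr=[
    [0,0,0.05],
    [0,0,0.05],
    [0,0,0.05],
    [0,0,0.05],
    [0,0,0.05],
    [0,0,0.05],
    [0,0,0.05],
    [0,0,0.05],
  ],
  jaw=[0.6,0.6,0.6,0.6,0.6,0.6,0.6,0.6],
)

```text
time: 32.53
tool_pos: [0.4304, -0.3734, 0.0485]
tool_rot: [-3.138, 0.003, -0.05]
contact_force: [-1.4, 0.6, -0.3]
opening: 0.055
grip_force: 0.0
```

Emit:
apply_moves(
  delta_pos=[
    [0,0,0],
    [0,0,0],
  ],
  dr=[
    [0,0,0],
    [0,0,0],
  ],
  jaw=[0.6,0.6],
)

```text
time: 32.7
tool_pos: [0.4316, -0.3747, 0.0518]
tool_rot: [-3.14, 0.002, -0.05]
contact_force: [0.4, -0.9, 1.5]
opening: 0.0549
grip_force: 0.0
```

Emit:
apply_moves(
  delta_pos=[
    [-0.004,-0.015,0],
    [-0.004,-0.015,-0.03],
    [-0.004,-0.015,-0.06],
    [-0.004,-0.015,-0.09],
    [-0.004,-0.015,-0.108],
    [-0.004,-0.015,-0.108],
    [-0.004,-0.015,-0.108],
  ],
  dr=[
    [0,0,0],
    [0,0,0],
    [0,0,0],
    [0,0,0],
    [0,0,0],
    [0,0,0],
    [0,0,0],
  ],
  jaw=[0.6,0.6,0.6,0.6,0.6,0.6,0.6],
)

```text
time: 33.28
tool_pos: [0.4304, -0.3824, 0.0104]
tool_rot: [3.14, -0.001, -0.05]
contact_force: [-0.4, 0.8, 0.4]
opening: 0.0552
grip_force: 0.0
```

Emit:
apply_moves(
  delta_pos=[
    [0,0,0],
    [0,0,0],
    [0,0,0],
    [0,0,0],
    [0,0,0],
    [0,0,0],
  ],
  dr=[
    [0,0,0],
    [0,0,0],
    [0,0,0],
    [0,0,0],
    [0,0,0],
    [0,0,0],
  ],
  jaw=[0,0,0,0,0,0],
  force=30,
)

```text
time: 33.78
tool_pos: [0.4299, -0.3817, 0.0093]
tool_rot: [3.141, -0.0, -0.05]
contact_force: [0.9, 0.9, 1.7]
opening: 0.0257
grip_force: 29.9
```

Emit:
apply_moves(
  delta_pos=[
    [0,0,0.06],
    [0,0,0.15],
    [0,0,0.25],
    [0,0,0.35],
    [0,0,0.45],
    [0,0,0.52],
    [0.02,0.09,0.52],
    [0.04,0.18,0.52],
  ],
  dr=[
    [0,0,0],
    [0,0,-0.05],
    [0,0,-0.05],
    [0,0,-0.05],
    [0,0,-0.05],
    [0,0,-0.05],
    [0,0,-0.05],
    [0,0,-0.05],
  ],
  jaw=[0,0,0,0,0,0,0,0],
)

```text
time: 34.45
tool_pos: [0.4462, -0.3107, 0.2191]
tool_rot: [3.138, -0.004, -0.079]
contact_force: [0.8, 0.2, -1.8]
opening: 0.0256
grip_force: 29.9
```

Emit:
apply_moves(
  delta_pos=[
    [0.02,0.09,0],
    [0.04,0.18,0],
    [0.06,0.27,0],
    [0.08,0.36,0],
    [0.1,0.45,0],
    [0.12,0.54,0],
    [0.14,0.63,0],
    [0.16,0.72,0],
  ],
  dr=[
    [0,0,0],
    [0,0,0],
    [0,0,0],
    [0,0,0],
    [0,0,0],
    [0,0,0],
    [0,0,0],
    [0,0,0],
  ],
  jaw=[0,0,0,0,0,0,0,0],
)

```text
time: 35.12
tool_pos: [0.5098, -0.0198, 0.2171]
tool_rot: [3.141, -0.0, -0.075]
contact_force: [0.6, -0.2, -0.0]
opening: 0.0257
grip_force: 29.9
```

Emit:
apply_moves(
  delta_pos=[
    [0.03,0.1,0],
    [0.055,0.2,0],
    [0.055,0.205,0],
    [0.055,0.205,0],
  ],
  dr=[
    [0,0,0],
    [0,0,0],
    [0,0,0],
    [0,0,0],
  ],
  jaw=[0,0,0,0],
)

```text
time: 35.45
tool_pos: [0.5317, 0.0625, 0.2167]
tool_rot: [3.141, 0.001, -0.071]
contact_force: [0.1, -0.4, -0.1]
opening: 0.0254
grip_force: 29.9
```

Run:
```python
from h import *
o=telemetry.observe(); print(o['tool_pos'],o['tool_rot'],o['opening'],o['grip_force'])
```

```text
[0.53167045 0.06252542 0.21672455] [ 3.14146684e+00  6.01863346e-04 -7.08184799e-02] 0.02539234789582701 29.94552344083786
```

Emit:
apply_moves(
  delta_pos=[
    [0,-0.006,-0.06],
    [0,-0.006,-0.12],
    [0,-0.006,-0.18],
    [0,-0.006,-0.23],
    [0,-0.006,-0.27],
    [0,-0.006,-0.29],
    [0,-0.006,-0.3],
    [0,-0.006,-0.3],
  ],
  dr=[
    [0,0,0],
    [0,0,0],
    [0,0,0],
    [0,0,0],
    [0,0,0],
    [0,0,0],
    [0,0,0],
    [0,0,0],
  ],
  jaw=[0,0,0,0,0,0,0,0],
)

```text
time: 36.12
tool_pos: [0.5316, 0.0571, 0.0967]
tool_rot: [3.141, 0.001, -0.076]
contact_force: [-0.6, -0.5, -0.3]
opening: 0.0258
grip_force: 29.9
```

Emit:
apply_moves(
  delta_pos=[
    [0,0,-0.003],
    [0,0,-0.003],
    [0,0,-0.003],
    [0,0,-0.003],
    [0,0,-0.003],
    [0,0,0.05],
    [0,0,0.15],
    [0,0,0.25],
  ],
  dr=[
    [0,0,0],
    [0,0,0],
    [0,0,0],
    [0,0,0],
    [0,0,0],
    [0,0,0],
    [0,0,0],
    [0,0,0],
  ],
  jaw=[0,0,0.4,0.4,0.4,0.4,0.4,0.4],
)

```text
time: 36.78
tool_pos: [0.5308, 0.0581, 0.1974]
tool_rot: [3.141, 0.003, -0.075]
contact_force: [1.5, 0.0, -0.1]
opening: 0.0368
grip_force: 0.0
```

Emit:
apply_moves(
  delta_pos=[
    [-0.05,0,0.08],
    [-0.12,-0.02,0.1],
    [-0.2,-0.05,0.1],
    [-0.28,-0.08,0.1],
    [-0.36,-0.1,0.1],
    [-0.4,-0.1,0.1],
    [-0.4,-0.1,0.1],
    [-0.4,-0.1,0.1],
  ],
  dr=[
    [0,0,0.15],
    [0,0,0.3],
    [0,0,0.45],
    [0,0,0.6],
    [0,0,0.75],
    [0,0,0.9],
    [0,0,1],
    [0,0,1],
  ],
  jaw=[0,0,0,0,0,0,0,0],
)

```text
time: 37.45
tool_pos: [0.3712, 0.0179, 0.2377]
tool_rot: [3.141, -0.001, 0.426]
contact_force: [-0.3, -0.4, 0.1]
opening: 0.0004
grip_force: 0.0
```

Run:
```python
from b import *
blocks('top13'); a=shot('side','side13'); b=cv2.imread('pics/top13.png')[:,:,::-1]
c=np.hstack([cv2.resize(a[130:350,130:430],(480,352)),cv2.resize(b[180:320,270:390],(302,352))])
cv2.imwrite('pics/c13.png',c[:,:,::-1])
```

```text
[352.  253.5] [ 0.5366 -0.0201] [np.float64(0.026), np.float64(0.057)] long yaw -5.7
[318.4 252. ] [0.5406 0.0606] [np.float64(0.026), np.float64(0.058)] long yaw -5.8
[337.8 227.7] [0.5996 0.0136] [np.float64(0.026), np.float64(0.057)] long yaw -3.5
[375.6 239. ] [ 0.5716 -0.0774] [np.float64(0.013), np.float64(0.137)] long yaw -4.2
[293.7 233.6] [0.5862 0.1201] [np.float64(0.014), np.float64(0.139)] long yaw -4.9
[0.3719 0.0179 0.2376] [ 3.141e+00 -1.000e-03  4.240e-01] 0.0 37.5
```

View pics/c13.png

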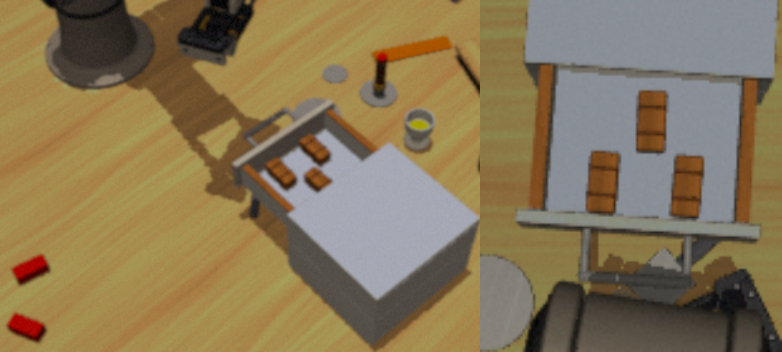

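The drawer holds all three blocks, at crop (651,120), (602,182) and (687,186). The dauber and cup are standing. Now I close it with shut fingers pushing on the bar.

Emit:
apply_moves(
  delta_pos=[
    [0.02,0.027,0],
    [0.04,0.027,0],
    [0.075,0.027,0],
    [0.075,0.027,0],
    [0.075,0.027,0],
    [0.075,0.027,0],
    [0.075,0.027,0],
    [0.075,0.027,0],
  ],
  dr=[
    [0,0,-0.15],
    [0,0,-0.3],
    [0,0,-0.45],
    [0,0,-0.6],
    [0,0,-0.75],
    [0,0,-0.9],
    [0,0,-0.99],
    [0,0,-0.99],
  ],
  jaw=[0,0,0,0,0,0,0,0],
)

```text
time: 38.22
tool_pos: [0.4024, 0.0289, 0.2368]
tool_rot: [3.142, 0.0, -0.073]
contact_force: [0.2, 0.1, -0.1]
opening: 0.0004
grip_force: 0.0
```

Emit:
apply_moves(
  delta_pos=[
    [0,0,-0.06],
    [0,0,-0.14],
    [0,0,-0.22],
    [0,0,-0.28],
    [0,0,-0.32],
    [0,0,-0.335],
    [0,0,-0.335],
    [0,0,-0.335],
  ],
  dr=[
    [0,0,0],
    [0,0,0],
    [0,0,0],
    [0,0,0],
    [0,0,0],
    [0,0,0],
    [0,0,0],
    [0,0,0],
  ],
  jaw=[0,0,0,0,0,0,0,0],
)

```text
time: 38.88
tool_pos: [0.4025, 0.0288, 0.1035]
tool_rot: [3.141, -0.0, -0.07]
contact_force: [0.1, 0.6, 0.4]
opening: 0.0006
grip_force: 0.0
```

Emit:
apply_moves(
  delta_pos=[
    [0.03,-0.002,0],
    [0.06,-0.004,0],
    [0.09,-0.006,0],
    [0.12,-0.008,0],
    [0.15,-0.011,0],
    [0.18,-0.013,0],
    [0.21,-0.015,0],
    [0.24,-0.018,0],
  ],
  dr=[
    [0,0,0],
    [0,0,0],
    [0,0,0],
    [0,0,0],
    [0,0,0],
    [0,0,0],
    [0,0,0],
    [0,0,0],
  ],
  jaw=[0,0,0,0,0,0,0,0],
)

```text
time: 39.55
tool_pos: [0.4986, 0.0217, 0.1045]
tool_rot: [-3.142, -0.001, -0.07]
contact_force: [-2.1, 2.8, 0.1]
opening: 0.0002
grip_force: 1.2
```

Emit:
apply_moves(
  delta_pos=[
    [0.03,-0.002,0],
    [0.06,-0.004,0],
    [0.09,-0.006,0],
    [0.11,-0.008,0],
    [0.125,-0.009,0],
    [0.13,-0.01,0],
    [0.135,-0.01,0],
    [0.135,-0.01,0],
  ],
  dr=[
    [0,0,0],
    [0,0,0],
    [0,0,0],
    [0,0,0],
    [0,0,0],
    [0,0,0],
    [0,0,0],
    [0,0,0],
  ],
  jaw=[0,0,0,0,0,0,0,0],
)

```text
time: 40.22
tool_pos: [0.552, 0.0175, 0.1033]
tool_rot: [3.141, -0.001, -0.07]
contact_force: [-0.4, 0.4, 0.2]
opening: 0.0004
grip_force: 0.0
```

Continue in small steps until the force rises.

Emit:
apply_moves(
  delta_pos=[
    [0.006,0,0],
    [0.012,-0.001,0],
    [0.018,-0.001,0],
    [0.018,-0.001,0],
    [0.018,-0.001,0],
  ],
  dr=[
    [0,0,0],
    [0,0,0],
    [0,0,0],
    [0,0,0],
    [0,0,0],
  ],
  jaw=[0,0,0,0,0],
)

```text
time: 40.63
tool_pos: [0.5565, 0.0174, 0.1029]
tool_rot: [3.141, 0.006, -0.07]
contact_force: [-8.9, 0.2, 7.5]
opening: 0.0002
grip_force: 5.0
```

Emit:
apply_moves(
  delta_pos=[
    [0.004,0,0],
    [0.006,0,0],
    [0.006,0,0],
    [0.006,0,0],
  ],
  dr=[
    [0,0,0],
    [0,0,0],
    [0,0,0],
    [0,0,0],
  ],
  jaw=[0,0,0,0],
)

```text
time: 40.97
tool_pos: [0.5566, 0.0174, 0.1029]
tool_rot: [3.141, 0.011, -0.07]
contact_force: [-17.8, -0.4, 12.5]
opening: 0.0003
grip_force: 9.1
```

Hard stop, so the drawer is shut. I back off, rise and look.

Emit:
apply_moves(
  delta_pos=[
    [-0.03,0.002,0],
    [-0.08,0.006,0],
    [-0.14,0.01,0],
    [-0.2,0.01,0.05],
    [-0.25,0.01,0.15],
    [-0.3,0.01,0.25],
    [-0.35,0.01,0.35],
    [-0.4,0.01,0.4],
  ],
  dr=[
    [0,0,0],
    [0,0,0],
    [0,0,0],
    [0,0,0],
    [0,0,0],
    [0,0,0],
    [0,0,0],
    [0,0,0],
  ],
  jaw=[0,0,0,0,0,0,0,0],
)

```text
time: 41.63
tool_pos: [0.4019, 0.0211, 0.266]
tool_rot: [3.141, -0.004, -0.07]
contact_force: [0.4, -0.7, 0.4]
opening: 0.0003
grip_force: 0.0
```

Emit:
apply_moves(
  delta_pos=[
    [0,0,0],
    [0,0,0],
    [0,0,0],
    [0,0,0],
    [0,0,0],
    [0,0,0],
  ],
  dr=[
    [0,0,0],
    [0,0,0],
    [0,0,0],
    [0,0,0],
    [0,0,0],
    [0,0,0],
  ],
  jaw=[0,0,0,0,0,0],
)

```text
time: 42.13
tool_pos: [0.4015, 0.0212, 0.2619]
tool_rot: [-3.141, 0.003, -0.07]
contact_force: [0.4, 0.2, 0.2]
opening: 0.0003
grip_force: 0.0
```

Run:
```python
from h import *
a=shot('side','side14'); b=shot('top','top14')
c=np.hstack([cv2.resize(a[110:390,130:470],(486,400)),cv2.resize(b[110:320,180:400],(314,300)).repeat(1,0) if 0 else cv2.resize(b[100:340,190:380],(314,400))])
cv2.imwrite('pics/c14.png',c[:,:,::-1])
for k in(322,336,350): print(b[200:246,k].mean(1).astype(int).tolist())
```

```text
[145, 144, 146, 144, 142, 145, 133, 61, 129, 132, 135, 136, 129, 44, 46, 47, 40, 41, 39, 55, 116, 112, 112, 109, 108, 113, 108, 101, 112, 113, 106, 91, 109, 112, 85, 67, 72, 80, 114, 110, 108, 106, 107, 110, 109, 111]
[145, 146, 144, 144, 147, 147, 145, 135, 74, 132, 134, 135, 131, 87, 41, 44, 48, 39, 40, 42, 64, 115, 111, 108, 111, 112, 106, 107, 110, 111, 106, 82, 90, 111, 112, 84, 60, 78, 111, 105, 108, 107, 111, 109, 111, 115]
[146, 141, 144, 147, 146, 145, 144, 141, 135, 57, 135, 136, 137, 138, 120, 48, 48, 44, 45, 40, 42, 65, 111, 113, 113, 115, 106, 108, 113, 112, 111, 106, 87, 91, 110, 108, 84, 62, 71, 71, 106, 111, 112, 108, 111, 113]
```

View pics/c14.png

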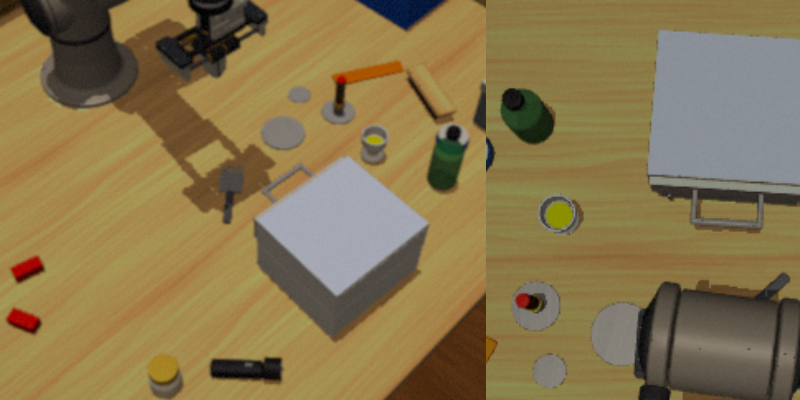

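The front panel now sits against the body with no gap, about 3.5 px further in than at the start. The dauber stands upright on the middle dish, the cup is upright, and no cedar is left on the table. I hand the job in.

```bash
python3 -c "
from h import *
print(job.hand_in())"
```

```text
the job is handed in; nothing more can be done
None
```

I handed the job in at about 42 s of robot time, with every step done in order: both strips waxed, the dauber upright on the middle dish, all three cedar blocks in the drawer and the drawer shut. The verdict was not shown.

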